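# Pack the contactors and fold the carton flaps

### The arm

A 6-joint arm with a two-finger parallel gripper is mounted at the origin on the work surface. World frame = base frame: x ahead of the robot, y to its left, z up, the work surface at z = 0. Lengths are in mm, angles in degrees, forces in N, time in s.
With the tool pointing down it reaches from about 300 to 850 mm from the base axis. Payload 4.2 kg.
Tool frame: the origin (TCP) lies at the very end of the fingers, on their centre line; the grasp point (between the pads) lies 19 mm behind it; z points along the fingers, y is the direction in which the jaws open and shut (so a half turn about z gives the same grasp; the last joint's range is limited). The gripper opens to 91 mm and grips with 3 to 60 N. Pads are 32 mm wide; open, the fingers measure 118 mm over their backs; the gripper's body (76 mm by 178 mm) begins 60 mm behind the grasp point.
Start: joints at [-76.089, 18.312, 89.639, -0, 72.044, -1.146], TCP at [149.379, -555.274, 213.976] pointing down, gripper open.
Joint ranges: [-177.97, 177.97], [-48.28, 115.42], [12.27, 149.76], [-77.06, 257.06], [2.81, 150.46], [-146.56, 146.56]. Speed limits (degrees/s): [147.25, 147.25, 180, 180, 180, 180].

### API

Orientations are given as [roll, pitch, yaw] about the fixed x, y, z axes, in that order (R = Rz(yaw) Ry(pitch) Rx(roll)).
In Python, from workcell import env gives the robot as it stands. The module is installed in compiled form; this text tells all that it offers.
- The arm moves only by the tool arm_command, never from a script. Its argument "targets" is a list of rows, each a list of 5 numbers: the closure, from 0 (fully open) to 1 (shut), then the shift along the tool's x, y, z each as a share of 50 cm, from -1 to 1, then the turn about the tool's z as a share of pi/4 rad, from -1 to 1. A call has 1 to 8 rows; each row is the pose to reach, as a shift and turn from the pose measured when the call began, along the tool's axes at that moment; what a row does not reach only later rows make up. A row lasts 1/12 s, in which the tool goes at most 41.7 mm and 7.16 degrees, less where a joint would pass 70% of its speed; a pose out of reach is approached as far as the arm can. A call with a number of a shift or a turn outside -1 to 1 is refused whole. A call with a gripper value outside its range is refused whole. The fingers move at their own pace and stop on an object; "squeeze" is the grip in N (left out, the last holds). Time passes only in rows, so rows that repeat a pose let the fingers close. It gives the time, the measured TCP pose, the force and the opening at its end, in the units of the state.
- env.state(): the state, without advancing time (a new reading comes with each control period).
- env.grab_frame(name): name is "side" or "top"; returns the picture (384x512x3 uint8, red, green, blue); there is no depth.
- env.camera_params(name): a dict with "camera_matrix" (3x3 intrinsics, pixels), "dist_coeffs" ([k1, k2, p1, p2, k3] as OpenCV has them; the pictures are not rectified), "R" (3x3) and "t" (3): a world point X has camera coordinates R X + t. Camera axes: x right, y down, z forward; pixel columns grow to the right and rows downward; lengths in mm; the calibration is good to about 2 mm. A picture is of the moment at which its call begins. camera_params takes no time and is no camera call.
- env.job_done(): hands the job in, once; it reports no verdict.
The state is a dict: "time_s": time; "qpos": joint angles; "qvel": joint speeds; "effort": joint torques, N m; "ee_pos": TCP position; "ee_rot": TCP orientation; "force": force on the tool from outside, world axes, zero at the start; "torque": the same for the moment, N m; "gripper_width": finger opening in mm.
Only numpy, scipy, OpenCV 4.12 (cv2) and the standard library are available. Lean on these libraries where they do the work, as an engineer would, in place of code of your own. Each camera call takes 0.05 s, during which the arm holds its last target.

### The job

One of the two cartons already has a contactor in it: stand all the loose contactors on the bench in that carton too, each upright on its foot, and only then fold that carton's flap fully shut, flat on the rim. The other carton, with the wire spool in it, is still waiting for stock: fold its flap so that it stands straight up. Leave the packed contactor and the spool in their cartons, and leave the tape roll and the screwdriver where they are.

Things in the scene. Friction and masses are not known exactly. Their poses are not given: they have to be found in the camera images.
- carton_left: open cardboard carton on the robot's left, fixed to the bench, 310 mm (x) x 140 mm (y) x 85 mm high outside, walls and floor 5 mm. Origin: centre of the underside; x along its long side (away from the robot), z up. A stiff flap, 310 x 140 x 6 mm, is hinged on top of its outer long wall (local +y side)
- flap_left (a joint): angle of that carton's flap in rad: 0 = folded shut, flat on the rim (stop), 1.571 = standing straight up on the outer wall, more = leaning outwards (+y); stop at 2.5. The hinge is stiff (about 0.15 N m of friction): the flap stays where it is left
- flap_left_hinge (a point): middle of the hinge line of the left carton's flap, fixed on the carton at local y = +70 mm, z = 85 mm; the hinge runs along the carton's x. The inner face of the flap passes through this line; shut, the flap reaches from it 140 mm to local -y
- flap_left_edge (a point): middle of the left flap's free edge, half-way through its thickness, 140 mm from the hinge line; moves with the flap
- carton_right: open cardboard carton on the robot's right, fixed to the bench, 310 mm (x) x 140 mm (y) x 85 mm high outside, walls and floor 5 mm. Origin: centre of the underside; x along its long side (away from the robot), z up. A stiff flap, 310 x 140 x 6 mm, is hinged on top of its outer long wall (local -y side)
- flap_right (a joint): angle of that carton's flap in rad: 0 = folded shut, flat on the rim (stop), 1.571 = standing straight up on the outer wall, more = leaning outwards (-y); stop at 2.5. The hinge is stiff (about 0.15 N m of friction): the flap stays where it is left
- flap_right_hinge (a point): middle of the hinge line of the right carton's flap, fixed on the carton at local y = -70 mm, z = 85 mm; the hinge runs along the carton's x. The inner face of the flap passes through this line; shut, the flap reaches from it 140 mm to local +y
- flap_right_edge (a point): middle of the right flap's free edge, half-way through its thickness, 140 mm from the hinge line; moves with the flap
- contactor_packed: electrical contactor, grey and black plastic, 40 (x) x 54 (y) x 66 mm high, 250 g. Origin: centre of underside, z up. Foot 40 mm (x) up to 14 mm, body 36 mm (x) up to 52 mm, head 26 mm (x) above; faces y = +-27 mm flat over the full height: grip across them. Stands in one of the two cartons (far end) at the start: that carton is to be filled; it stays there
- contactor_1: electrical contactor, grey and black plastic, 40 (x) x 54 (y) x 66 mm high, 250 g. Origin: centre of underside, z up. Foot 40 mm (x) up to 14 mm, body 36 mm (x) up to 52 mm, head 26 mm (x) above; faces y = +-27 mm flat over the full height: grip across them. Loose, upright on the bench between the cartons, to be packed; may be absent
- contactor_2: electrical contactor, grey and black plastic, 40 (x) x 54 (y) x 66 mm high, 250 g. Origin: centre of underside, z up. Foot 40 mm (x) up to 14 mm, body 36 mm (x) up to 52 mm, head 26 mm (x) above; faces y = +-27 mm flat over the full height: grip across them. Loose, upright on the bench between the cartons, to be packed; may be absent
- contactor_3: electrical contactor, grey and black plastic, 40 (x) x 54 (y) x 66 mm high, 250 g. Origin: centre of underside, z up. Foot 40 mm (x) up to 14 mm, body 36 mm (x) up to 52 mm, head 26 mm (x) above; faces y = +-27 mm flat over the full height: grip across them. Loose, upright on the bench between the cartons, to be packed; may be absent
- contactor_4: electrical contactor, grey and black plastic, 40 (x) x 54 (y) x 66 mm high, 250 g. Origin: centre of underside, z up. Foot 40 mm (x) up to 14 mm, body 36 mm (x) up to 52 mm, head 26 mm (x) above; faces y = +-27 mm flat over the full height: grip across them. Loose, upright on the bench between the cartons, to be packed; may be absent
- contactor_5: electrical contactor, grey and black plastic, 40 (x) x 54 (y) x 66 mm high, 250 g. Origin: centre of underside, z up. Foot 40 mm (x) up to 14 mm, body 36 mm (x) up to 52 mm, head 26 mm (x) above; faces y = +-27 mm flat over the full height: grip across them. Loose, upright on the bench between the cartons, to be packed; may be absent
- spool: small wire spool, black flanges 52 mm across, 50 mm high, standing on end in the other carton (near its far end). Origin: centre of the underside. Stays there
- tape_roll: bystander: roll of masking tape lying flat, 96 mm across, 45 mm high, beyond the work. Origin: centre of the underside
- screwdriver: bystander: screwdriver 200 mm long lying on the bench beyond the work, along its x
Mind the look-alikes: they are no part of the job. What is shaped like the contactor_1 but green is not meant. What is shaped like the contactor_3 but red is not meant.

How it is judged:
By the outcome, as a careful person would: the job done as asked, in the order asked, and still so for the second after the job is handed in, with the robot touching nothing.
Of contactor_1, contactor_2, contactor_3, contactor_4, contactor_5 only 3 to 5 are there at a start; the rules pass over those that are not, and their reading is None.
At some moment in a run one of contactor_1, contactor_2, contactor_3, contactor_4, contactor_5 may be knocked a few centimetres aside while the robot is not near it.
Once in a run the grip may slacken for a moment while it holds something.
It also fails if it takes over 210 s, if anything falls off the work surface, if the arm or the gripper's body presses on something with over 40 N, if the wrist force passes 120 N, or if a joint passes its speed limit or range.

## Working session

There is one attempt and no reset: what is moved stays moved. The work goes in short steps, Python scripts to look and compute and a tool call to move; the robot and the scene stay as the last step left them, time stands still between calls to the robot, and variables do not carry over. Pictures are saved under pics/ and viewed, and the job is handed in when it is done.

Besides the shell and the picture viewer there is one more tool, called after "Call:" as name(argument=value, ...), one argument or row to a line, values as JSON. arm_command: Moves the arm, as the interface text tells. Shift numbers are shares of 50 cm and turn numbers shares of pi/4 rad, none past 1 either way. Its arguments: {"type":"object","properties":{"targets":{"type":"array"},"squeeze":{"type":"number"}},"required":["targets"]}

```bash
mkdir -p pics; python3 - <<'E'
from workcell import env
import cv2
for n in("top","side"):
    f=env.grab_frame(n); cv2.imwrite(f"pics/{n}0.png",cv2.resize(f[:,:,::-1],(800,600),interpolation=cv2.INTER_CUBIC)); cv2.imwrite(f"{n}0raw.png",f[:,:,::-1])
    p=env.camera_params(n); print(p)
s=env.state();print(s)
E
```

```text
{'camera_matrix': array([[407.39844304,   0.        , 260.58837688],
       [  0.        , 407.39844304, 191.77176315],
       [  0.        ,   0.        ,   1.        ]]), 'dist_coeffs': array([-0.05081615,  0.        ,  0.        ,  0.        ,  0.        ]), 'R': array([[-2.07603518e-02, -9.99784021e-01,  9.58697365e-04],
       [-9.94954107e-01,  2.05658944e-02, -9.82006533e-02],
       [ 9.81597275e-02, -2.99253999e-03, -9.95166173e-01]]), 't': array([  12.49544037,  607.5266448 , 1214.89912567])}
{'camera_matrix': array([[391.12736614,   0.        , 259.25313287],
       [  0.        , 391.12736614, 192.6055359 ],
       [  0.        ,   0.        ,   1.        ]]), 'dist_coeffs': array([0.04742421, 0.        , 0.        , 0.        , 0.        ]), 'R': array([[-0.74311091, -0.6691035 , -0.00931041],
       [-0.35254361,  0.40328745, -0.84443605],
       [ 0.56876988, -0.62422732, -0.53557547]]), 't': array([454.32173408, 291.52317451, 622.11629854])}
{'time_s': 0.1, 'qpos': array([-7.60894617e+01,  1.83470523e+01,  8.96980356e+01, -1.17733295e-03,
        7.20441370e+01, -1.14674394e+00]), 'qvel': array([ 0.00301373,  0.00664537, -0.20293265, -0.10693195, -0.02238303,
        0.11218742]), 'effort': array([ 4.39034648e-04, -4.13332772e+01, -2.32509577e+01,  7.28480774e-02,
        4.22022364e-02, -6.86834892e-05]), 'ee_pos': array([ 149.25607831, -554.83214737,  213.22299061]), 'ee_rot': array([-1.79910771e+02, -6.66468682e-04,  1.50576455e+01]), 'force': array([-0.26881892,  0.81673376,  0.33581536]), 'torque': array([-0.03011632, -0.01061969,  0.02469797]), 'gripper_width': 91.30234403930845}
```

View pics/top0.png

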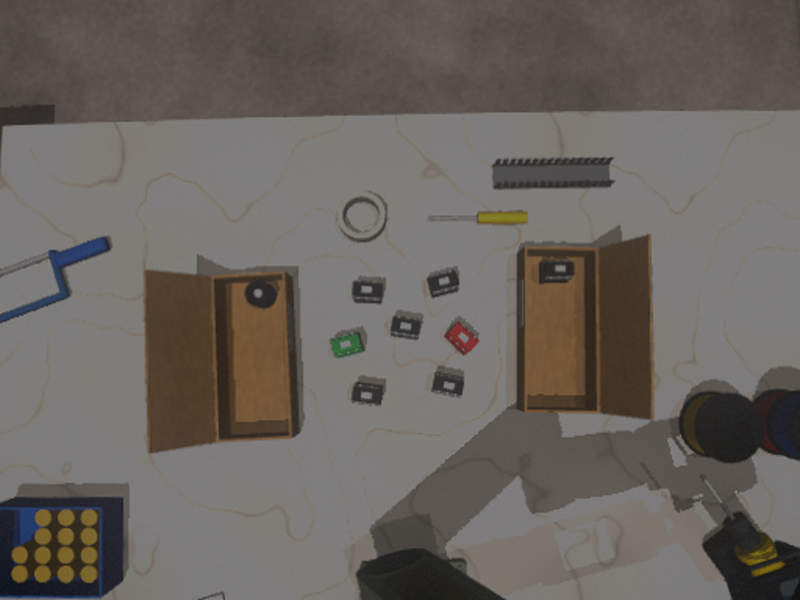

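View pics/side0.png

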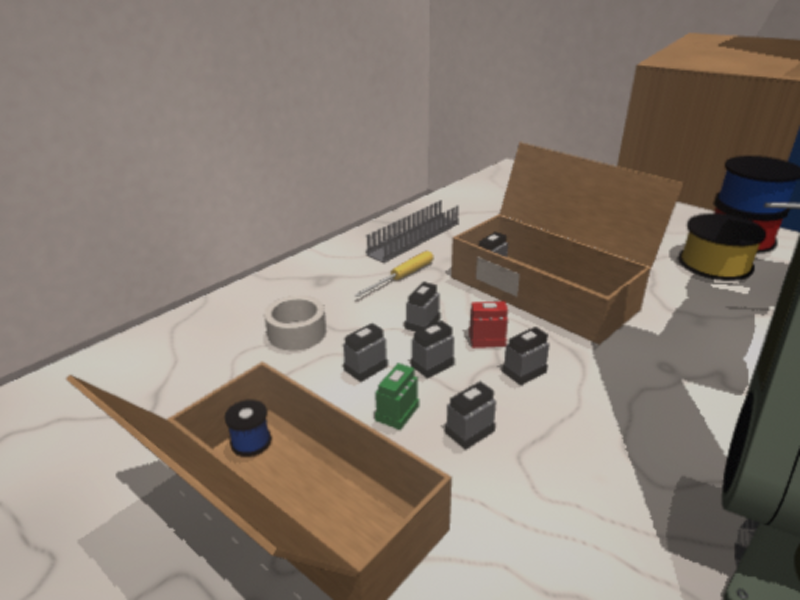

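```bash
python3 - <<'E'
import cv2
f=cv2.imread("top0raw.png")
c=f[165:270,205:315]; cv2.imwrite("pics/crop0.png",cv2.resize(cv2.convertScaleAbs(c,alpha=1.6),None,fx=5.5,fy=5.5,interpolation=cv2.INTER_CUBIC))
c=f[145:275,325:425]; cv2.imwrite("pics/cropR.png",cv2.resize(cv2.convertScaleAbs(c,alpha=1.6),None,fx=4.5,fy=4.5,interpolation=cv2.INTER_CUBIC))
E
```

```text
(no output)
```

View pics/crop0.png

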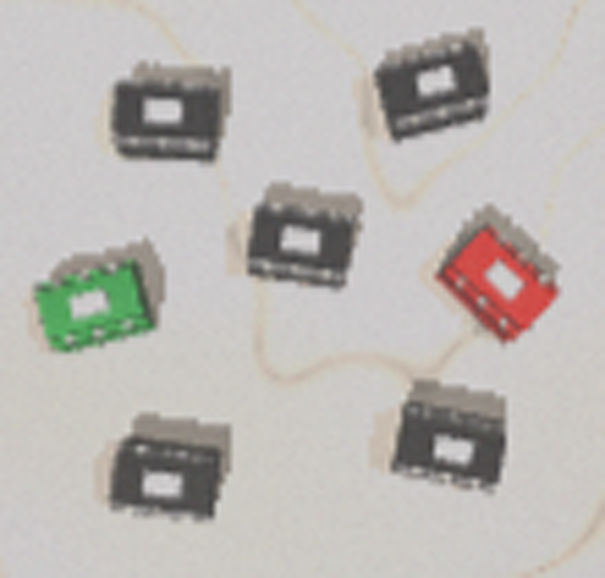

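View pics/cropR.png

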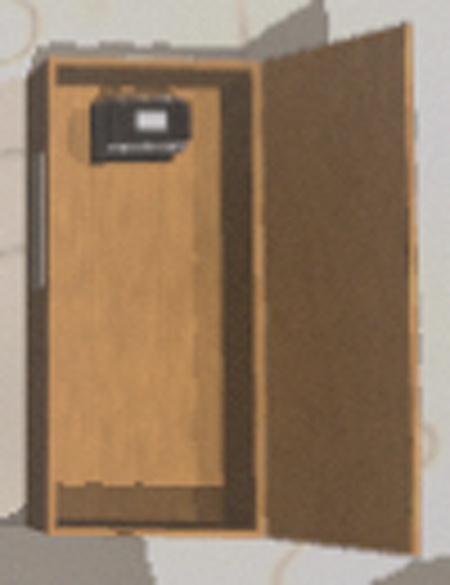

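```bash
cat > h.py <<'E'
from workcell import env
import numpy as np, cv2
def ray(name,px):
    p=env.camera_params(name); u=cv2.undistortPoints(np.array([[px]],float),p["camera_matrix"],p["dist_coeffs"])[0,0]
    R=p["R"];t=p["t"]; return -R.T@t, R.T@np.array([u[0],u[1],1])
def onz(name,px,z):
    c,d=ray(name,px); return c+d*(z-c[2])/d[2]
def proj(name,X):
    p=env.camera_params(name); r,_=cv2.Rodrigues(p["R"]); return cv2.projectPoints(np.array(X,float).reshape(-1,1,3),r,p["t"],p["camera_matrix"],p["dist_coeffs"])[0].reshape(-1,2)
def tri(p1,p2):
    c1,d1=ray("top",p1);c2,d2=ray("side",p2)
    A=np.stack([d1,-d2],1); s=np.linalg.lstsq(A,c2-c1,rcond=None)[0]
    return (c1+s[0]*d1+c2+s[1]*d2)/2, np.linalg.norm(c1+s[0]*d1-c2-s[1]*d2)
def contactors(f,z=66):
    """f rgb; list of (label xyz, yaw of contactor y-axis as deg) """
    hsv=cv2.cvtColor(f,cv2.COLOR_RGB2HSV); v=hsv[...,2]
    m=((v<75)&(f.max(2).astype(int)-f.min(2)<22)).astype(np.uint8)
    n,l,st,ce=cv2.connectedComponentsWithStats(m)
    out=[]
    for i in range(1,n):
        x,y,w,h,a=st[i]
        if not(120<a<600 and w<45 and h<45): continue
        blob=(l==i).astype(np.uint8)
        cs,_=cv2.findContours(blob,cv2.RETR_EXTERNAL,cv2.CHAIN_APPROX_NONE)
        c=max(cs,key=cv2.contourArea); fill=np.zeros_like(blob); cv2.drawContours(fill,[c],-1,1,-1)
        fill=cv2.erode(fill,np.ones((3,3),np.uint8))
        lab=(fill>0)&(v>105)
        if lab.sum()<8: continue
        ys,xs=np.nonzero(lab); wgt=v[lab].astype(float)-60
        # keep largest comp
        n2,l2,s2,c2=cv2.connectedComponentsWithStats(lab.astype(np.uint8)); k=1+np.argmax(s2[1:,4]); ys,xs=np.nonzero(l2==k)
        if s2[k,4]<8: continue
        px=(xs.mean(),ys.mean())
        r=cv2.minAreaRect(c); b=cv2.boxPoints(r)
        e=max([(b[0],b[1]),(b[1],b[2])],key=lambda q:np.linalg.norm(q[0]-q[1]))
        P=onz("top",e[0],z);Q=onz("top",e[1],z); d=Q-P; 
        ang=np.degrees(np.arctan2(d[1],d[0]))%180
        out.append((px,onz("top",px,z)[:2].round(1),round(ang,1),[round(s,1) for s in r[1]],int(s2[k,4])))
    return out
def go(x,y,z,yaw=None):
    """yaw: desired angle of tool y (jaw) axis, mod 180. prints tool-frame shares"""
    s=env.state(); p=s["ee_pos"]; cy=s["ee_rot"][2]; R=cv2.Rodrigues
    a=np.radians(s["ee_rot"]); 
    from scipy.spatial.transform import Rotation as Ro
    M=Ro.from_euler("xyz",s["ee_rot"],degrees=True).as_matrix()
    d=M.T@(np.array([x,y,z])-p)/500
    t=0
    if yaw is not None:
        cur=np.degrees(np.arctan2(M[1,1],M[0,1])); dy=(yaw-cur+90)%180-90; t=-dy/45
    print("pose",p.round(1),s["ee_rot"].round(1),"t",round(s["time_s"],2),"w",round(s["gripper_width"],1),"F",s["force"].round(1),"q6",s["qpos"][5].round(0)); print("-> ",d.round(3),round(t,3))
E
python3 - <<'E'
from h import *
f=cv2.imread("top0raw.png")[:,:,::-1].copy()
for o in contactors(f): print(o)
def cr(x,y): return ((x+.5)/4.5-.5+325,(y+.5)/4.5-.5+145)
for n,p in dict(fl=(48,62),fr=(260,61),nl=(48,532),nr=(264,534)).items(): print(n,onz("top",cr(*p),85).round(1))
E
```

```text
((np.float64(358.3529411764706), np.float64(171.05882352941177)), array([ 660.3, -293.7]), np.float64(88.9), [13.0, 21.0], 17)
((np.float64(283.59090909090907), np.float64(179.13636363636363)), array([640.5, -69.2]), np.float64(103.9), [13.5, 19.3], 22)
((np.float64(234.3913043478261), np.float64(184.56521739130434)), array([627.2,  77.4]), np.float64(88.8), [13.0, 18.0], 23)
((np.float64(259.4347826086956), np.float64(208.2173913043478)), array([555.3,   4.4]), np.float64(79.3), [18.1, 10.0], 23)
((np.float64(287.0869565217391), np.float64(246.43478260869566)), array([441.5, -74.3]), np.float64(77.5), [19.2, 11.8], 23)
((np.float64(233.91304347826087), np.float64(252.56521739130434)), array([426.9,  81.8]), np.float64(80.8), [19.1, 12.6], 23)
fl [ 696.6 -222.3   85. ]
fr [ 694.7 -362.3   85. ]
nl [ 392.2 -210.7   85. ]
nr [ 387.4 -349.9   85. ]
```

```bash
python3 - <<'E'
from h import *
go(441,-74,130,78)
def cr(x,y): return ((x+.5)/4.5-.5+325,(y+.5)/4.5-.5+145)
# flap right angle: hinge pts at local y=-70, edge at 140
psi=np.radians(-2.2); C=np.array([542.7,-286.3])
for a in np.arange(1.7,2.4,.1):
    o=-70+140*np.cos(a)-3*np.sin(a); z=85+140*np.sin(a)+3*np.cos(a)*-1
    P=[]
    for lx in(155,-155):
        P.append([*(C+np.array([lx*np.cos(psi)-o*np.sin(psi),lx*np.sin(psi)+o*np.cos(psi)])),z])
    print(round(a,2),proj("top",P).round(1).tolist())
print(cr(408,25),cr(418,553))
E
```

```text
pose [ 149.3 -554.8  213.2] [-179.9   -0.    15.1] t 0.1 w 91.3 F [-0.3  0.8  0.3] q6 -1.0
->  [ 0.813 -0.777  0.168] 0.601
1.7 [[406.0, 148.7], [407.9, 268.4]]
1.8 [[410.8, 149.0], [412.9, 268.4]]
1.9 [[415.3, 149.4], [417.5, 268.3]]
2.0 [[419.4, 149.8], [421.7, 268.2]]
2.1 [[423.1, 150.4], [425.4, 268.0]]
2.2 [[426.2, 151.1], [428.6, 267.8]]
2.3 [[428.8, 151.8], [431.3, 267.6]]
(415.27777777777777, 150.16666666666666) (417.5, 267.5)
```

Call:
arm_command(
  targets=[
    [0.15,0.81,-0.78,0,0.6],
    [0.15,0.81,-0.78,0,0.6],
    [0.15,0.81,-0.78,0,0.6],
    [0.15,0.81,-0.78,0,0.6],
    [0.15,0.81,-0.78,0,0.6],
    [0.15,0.81,-0.78,0,0.6],
    [0.15,0.81,-0.78,0,0.6],
    [0.15,0.81,-0.78,0,0.6],
  ],
  squeeze=25,
)

```text
time_s: 0.77
ee_pos: [320.4, -269.1, 213.7]
ee_rot: [-179.9, 0.0, -12.0]
force: [0.6, 0.6, 0.0]
gripper_width: 77.7
```

```bash
python3 -c "
from h import *
go(441,-74,130,78)"
```

```text
pose [ 320.4 -269.1  213.7] [-179.9    0.   -12. ] t 0.77 w 77.7 F [0.6 0.6 0. ] q6 60.0
->  [ 0.155 -0.432  0.168] 0.0
```

Call:
arm_command(
  targets=[
    [0.15,0.155,-0.432,0.168,0],
    [0.15,0.155,-0.432,0.168,0],
    [0.15,0.155,-0.432,0.168,0],
    [0.15,0.155,-0.432,0.168,0],
    [0.15,0.155,-0.432,0.168,0],
    [0.15,0.155,-0.432,0.168,0],
    [0.15,0.155,-0.432,0.168,0],
  ],
)

```text
time_s: 1.35
ee_pos: [442.1, -69.1, 127.7]
ee_rot: [-179.8, 0.2, -11.7]
force: [-0.3, -0.4, -0.1]
gripper_width: 77.3
```

```bash
cat > look.py <<'E'
from h import *
import sys
n=sys.argv[1]
for c in sys.argv[2:]:
    f=env.grab_frame(c); cv2.imwrite(f"{c}{n}raw.png",f[:,:,::-1])
    cv2.imwrite(f"pics/{c}{n}.png",cv2.resize(f[:,:,::-1],(800,600),interpolation=cv2.INTER_CUBIC))
    if c=="top":
        for o in contactors(f): print(o[1],o[2],o[3:])
E
python3 look.py 1 top side; python3 -c "
from h import *
go(441,-74,25,78)"
```

```text
[ 660.5 -294.1] 88.9 ([13.0, 21.0], 18)
[640.5 -69.2] 103.0 ([13.6, 19.2], 22)
[627.2  77.4] 88.8 ([13.0, 18.0], 23)
[555.3   4.4] 78.5 ([18.1, 12.5], 23)
[426.6  81.8] 81.8 ([19.7, 12.9], 25)
pose [440.7 -72.7 129.2] [-179.9    0.2  -11.8] t 1.45 w 77.6 F [-0.9 -0.6  0.3] q6 91.0
->  [0.002 0.003 0.208] 0.005
```

View pics/side1.png

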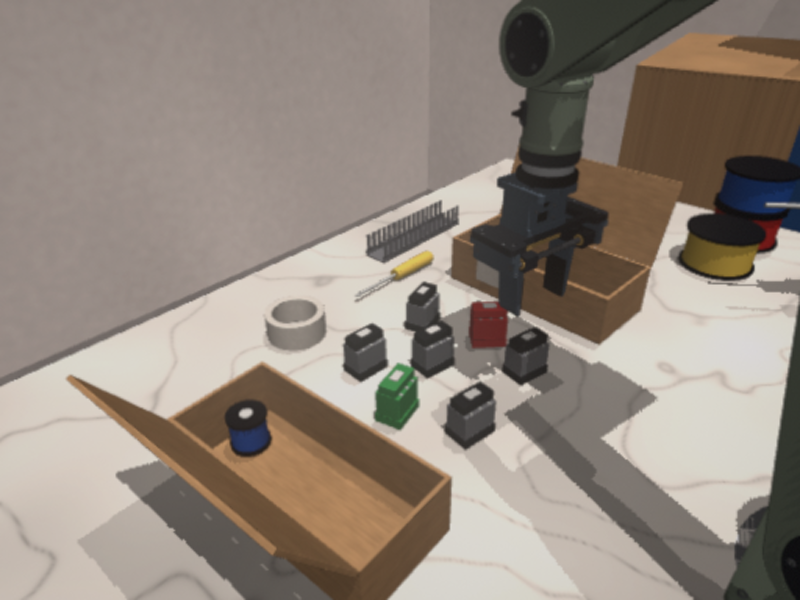

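View pics/top1.png

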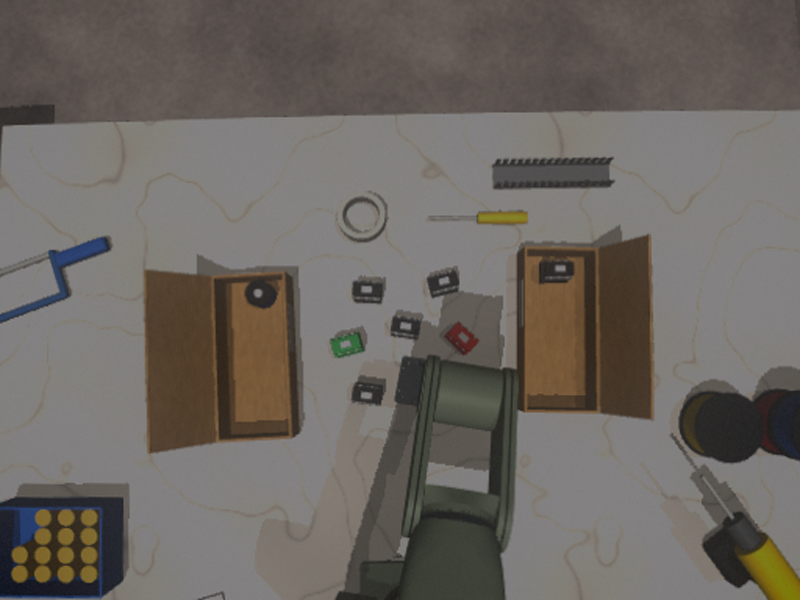

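Call:
arm_command(
  targets=[
    [0.15,0.001,0.003,0.1,0],
    [0.15,0.001,0.003,0.18,0],
    [0.15,0.001,0.003,0.207,0],
    [0.15,0.001,0.003,0.207,0],
    [0.6,0.001,0.003,0.207,0],
    [0.6,0.001,0.003,0.207,0],
    [0.6,0.001,0.003,0.207,0],
    [0.6,0.001,0.003,0.207,0],
  ],
)

```text
time_s: 2.12
ee_pos: [441.9, -74.7, 27.5]
ee_rot: [-179.9, -0.0, -11.8]
force: [-0.4, -0.8, 6.7]
gripper_width: 54.2
```

```bash
cat > slot.py <<'E'
from h import *
import sys
psi=np.radians(-2.2); C=np.array([542.7,-286.3])
def slot(lx,ly): return C+np.array([lx*np.cos(psi)-ly*np.sin(psi),lx*np.sin(psi)+ly*np.cos(psi)])
if __name__=="__main__":
    lx,ly,z=map(float,sys.argv[1:4]); s=slot(lx,ly); print(s.round(1)); go(s[0],s[1],z,87.8)
E
python3 slot.py 70 11 170
```

```text
[ 613.1 -278. ]
pose [441.9 -74.7  27.5] [-179.9   -0.   -11.8] t 2.12 w 54.2 F [-0.4 -0.8  6.7] q6 91.0
->  [ 0.419  0.327 -0.285] -0.214
```

Call:
arm_command(
  targets=[
    [0.6,0,0,-0.06,0],
    [0.6,0,0,-0.14,0],
    [0.6,0,0,-0.22,0],
    [0.6,0,0,-0.285,0],
    [0.6,0.1,0.08,-0.285,-0.1],
    [0.6,0.17,0.13,-0.285,-0.2],
    [0.6,0.24,0.19,-0.285,-0.214],
    [0.6,0.31,0.24,-0.285,-0.214],
  ],
)

```text
time_s: 2.78
ee_pos: [550.2, -203.4, 171.5]
ee_rot: [-180.0, -0.2, -2.1]
force: [-0.2, 0.1, -2.0]
gripper_width: 54.0
```

```bash
python3 slot.py 70 11 140
```

```text
[ 613.1 -278. ]
pose [ 550.2 -203.4  171.5] [-180.    -0.2   -2.1] t 2.78 w 54.0 F [-0.2  0.1 -2. ] q6 71.0
->  [0.131 0.144 0.063] 0.001
```

Call:
arm_command(
  targets=[
    [0.6,0.06,0.07,0,0],
    [0.6,0.12,0.13,0,0],
    [0.6,0.131,0.144,0,0],
    [0.6,0.131,0.144,0.03,0],
    [0.6,0.131,0.144,0.06,0],
    [0.6,0.131,0.144,0.06,0],
    [0.6,0.131,0.144,0.06,0],
  ],
)

```text
time_s: 3.37
ee_pos: [612.4, -277.5, 141.2]
ee_rot: [-179.9, -0.1, -2.1]
force: [0.3, 0.3, -2.1]
gripper_width: 54.0
```

```bash
python3 slot.py 70 11 33; python3 look.py 2 side top
```

```text
[ 613.1 -278. ]
pose [ 612.4 -277.5  141.2] [-1.799e+02 -1.000e-01 -2.100e+00] t 3.37 w 54.0 F [ 0.3  0.3 -2.1] q6 67.0
->  [0.001 0.001 0.216] 0.001
[640.3 -69.7] 103.0 ([13.3, 19.2], 23)
[624.3 284.9] 88.8 ([19.0, 27.0], 19)
[627.1  78.6] 88.8 ([13.0, 18.0], 26)
[555.4   4.9] 79.3 ([17.8, 9.5], 24)
[426.6  81.8] 80.8 ([18.7, 12.3], 25)
```

View pics/side2.png

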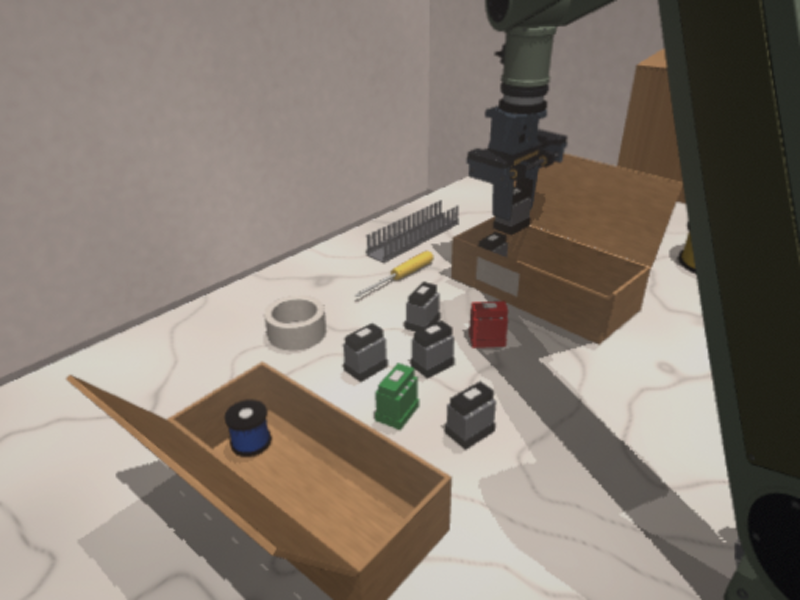

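Call:
arm_command(
  targets=[
    [0.6,0.001,0.001,0.06,0],
    [0.6,0.001,0.001,0.12,0],
    [0.6,0.001,0.001,0.17,0],
    [0.6,0.001,0.001,0.2,0],
    [0.6,0.001,0.001,0.214,0],
    [0.6,0.001,0.001,0.217,0],
    [0.6,0.001,0.001,0.217,0],
  ],
)

```text
time_s: 4.05
ee_pos: [615.3, -278.6, 35.7]
ee_rot: [179.9, -0.4, -2.1]
force: [-0.5, 0.9, -2.5]
gripper_width: 53.8
```

Call:
arm_command(
  targets=[
    [0.6,0,0,0.002,0],
    [0.3,0,0,0,0],
    [0.25,0,0,0,0],
    [0.25,0,0,0,0],
  ],
)

```text
time_s: 4.38
ee_pos: [616.1, -279.0, 37.3]
ee_rot: [179.9, -0.5, -2.1]
force: [-0.0, -0.2, 0.5]
gripper_width: 67.9
```

Call:
arm_command(
  targets=[
    [0.2,0,0,-0.04,0],
    [0.2,0,0,-0.12,0],
    [0.2,0,0,-0.2,0],
    [0.2,0,0,-0.25,0],
    [0.2,0,0,-0.25,0],
  ],
)

```text
time_s: 4.8
ee_pos: [618.5, -280.3, 170.6]
ee_rot: [179.5, -1.3, -2.1]
force: [-0.0, -0.1, 1.5]
gripper_width: 73.0
```

```bash
python3 -c "
from h import *
go(640,-70,120,103)"
```

```text
pose [ 618.5 -280.3  170.6] [179.5  -1.3  -2.1] t 4.8 w 73.0 F [-0.  -0.1  1.5] q6 67.0
->  [ 0.025 -0.423  0.098] -0.336
```

```bash
python3 look.py 3 top; python3 -c "
from h import *
go(640,-70,120,103)"
```

```text
[640.1 -69.7] 103.0 ([13.3, 19.2], 24)
[624.3 285.3] 88.8 ([19.0, 22.0], 18)
[627.1  78.6] 88.8 ([13.0, 18.0], 26)
[555.3   4.4] 78.5 ([18.0, 9.7], 23)
[426.6  81.8] 80.8 ([18.7, 12.3], 25)
pose [ 617.  -279.6  167.1] [179.7  -1.   -2.1] t 4.85 w 72.8 F [-0.1 -0.8 -0.5] q6 67.0
->  [ 0.029 -0.421  0.092] -0.336
```

View pics/top3.png

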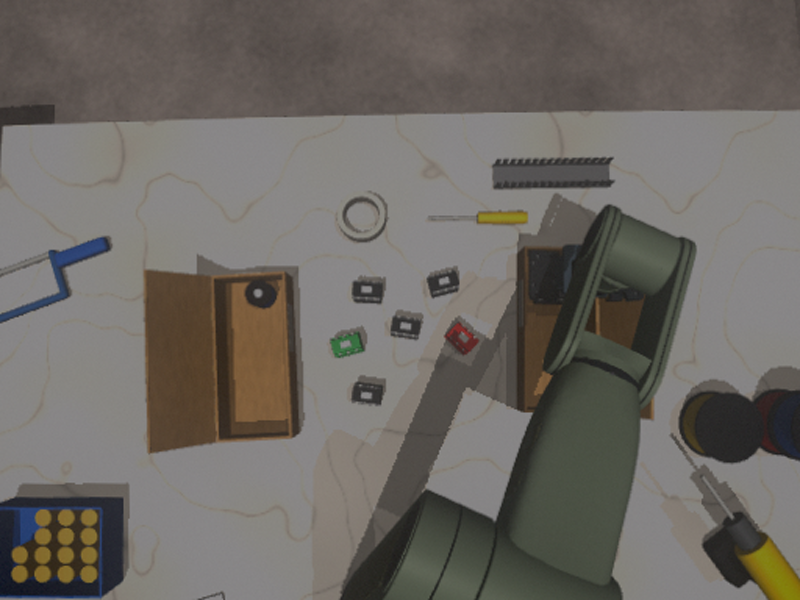

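Call:
arm_command(
  targets=[
    [0.18,0.005,-0.06,0,-0.1],
    [0.18,0.01,-0.14,0,-0.2],
    [0.18,0.02,-0.22,0.02,-0.336],
    [0.18,0.03,-0.3,0.05,-0.336],
    [0.18,0.03,-0.37,0.08,-0.336],
    [0.18,0.03,-0.421,0.09,-0.336],
    [0.18,0.03,-0.421,0.09,-0.336],
    [0.18,0.03,-0.421,0.09,-0.336],
  ],
)

```text
time_s: 5.52
ee_pos: [639.6, -68.7, 119.5]
ee_rot: [179.5, -0.7, 13.2]
force: [-0.0, 0.2, -0.3]
gripper_width: 74.8
```

```bash
python3 look.py 4 side; python3 -c "
from h import *
go(640,-70,25,103)"
```

```text
pose [640.1 -70.  120.2] [179.4  -0.8  13.1] t 5.57 w 74.9 F [-0.4 -0.   0.1] q6 70.0
->  [-0.003 -0.002  0.19 ] 0.001
```

View pics/side4.png

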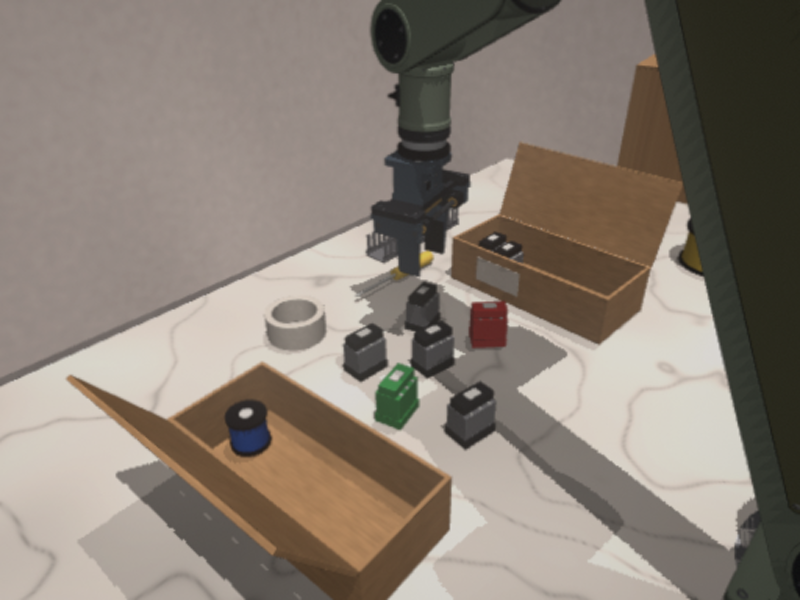

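Call:
arm_command(
  targets=[
    [0.18,-0.003,-0.002,0.08,0],
    [0.18,-0.003,-0.002,0.15,0],
    [0.18,-0.003,-0.002,0.18,0],
    [0.18,-0.003,-0.002,0.19,0],
    [0.6,-0.003,-0.002,0.19,0],
    [0.6,-0.003,-0.002,0.19,0],
    [0.6,-0.003,-0.002,0.19,0],
    [0.6,-0.003,-0.002,0.19,0],
  ],
)

```text
time_s: 6.23
ee_pos: [641.4, -70.6, 27.2]
ee_rot: [179.3, -1.0, 13.0]
force: [-0.3, -0.0, 1.2]
gripper_width: 53.9
```

```bash
python3 slot.py 22 11 170
```

```text
[ 565.1 -276.2]
pose [641.4 -70.6  27.2] [179.3  -1.   13. ] t 6.23 w 53.9 F [-0.3 -0.   1.2] q6 70.0
->  [-0.236  0.369 -0.285] 0.339
```

Call:
arm_command(
  targets=[
    [0.6,0,0,-0.05,0],
    [0.6,0,0,-0.13,0],
    [0.6,0,0,-0.21,0],
    [0.6,0,0,-0.28,0],
    [0.6,-0.04,0.06,-0.285,0.1],
    [0.6,-0.08,0.12,-0.285,0.2],
    [0.6,-0.12,0.19,-0.285,0.339],
    [0.6,-0.16,0.25,-0.285,0.339],
  ],
)

```text
time_s: 6.9
ee_pos: [588.4, -211.0, 171.1]
ee_rot: [179.5, -1.3, -2.4]
force: [-0.3, -0.8, -2.2]
gripper_width: 54.0
```

```bash
python3 slot.py 22 11 140
```

```text
[ 565.1 -276.2]
pose [ 588.4 -211.   171.1] [179.5  -1.3  -2.4] t 6.9 w 54.0 F [-0.3 -0.8 -2.2] q6 72.0
->  [-0.042  0.132  0.062] -0.004
```

Call:
arm_command(
  targets=[
    [0.6,-0.02,0.06,0,0],
    [0.6,-0.035,0.11,0,0],
    [0.6,-0.042,0.132,0.02,0],
    [0.6,-0.042,0.132,0.05,0],
    [0.6,-0.042,0.132,0.06,0],
    [0.6,-0.042,0.132,0.06,0],
    [0.6,-0.042,0.132,0.06,0],
  ],
)

```text
time_s: 7.48
ee_pos: [565.5, -275.4, 141.0]
ee_rot: [179.6, -1.2, -2.3]
force: [0.2, 0.1, -2.0]
gripper_width: 54.3
```

```bash
python3 slot.py 22 11 32; python3 look.py 5 side; python3 - <<'E'
import cv2
f=cv2.imread("side5raw.png")[100:220,280:440]
cv2.imwrite("pics/s5c.png",cv2.resize(f,None,fx=4,fy=4,interpolation=cv2.INTER_CUBIC))
E
```

```text
[ 565.1 -276.2]
pose [ 565.5 -275.4  141. ] [179.6  -1.2  -2.3] t 7.48 w 54.3 F [ 0.2  0.1 -2. ] q6 65.0
->  [-0.005 -0.     0.218] -0.003
```

View pics/s5c.png

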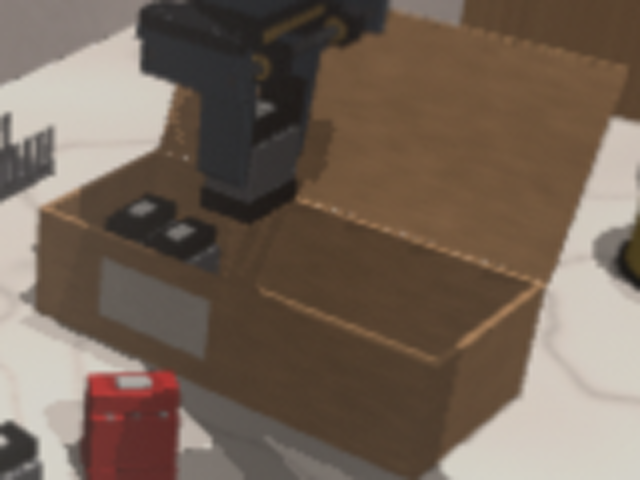

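Call:
arm_command(
  targets=[
    [0.6,-0.005,0,0.06,0],
    [0.6,-0.005,0,0.13,0],
    [0.6,-0.005,0,0.18,0],
    [0.6,-0.005,0,0.21,0],
    [0.6,-0.005,0,0.217,0],
    [0.6,-0.005,0,0.218,0],
    [0.6,-0.005,0,0.218,0],
    [0.6,-0.005,0,0.218,0],
  ],
)

```text
time_s: 8.2
ee_pos: [567.0, -276.8, 33.9]
ee_rot: [179.5, -1.4, -2.3]
force: [-0.9, 0.2, -1.5]
gripper_width: 54.0
```

Call:
arm_command(
  targets=[
    [0.6,0,0,0.003,0],
    [0.35,0,0,0,0],
    [0.25,0,0,0,0],
    [0.25,0,0,0,0],
    [0.25,0,0,0,0],
  ],
)

```text
time_s: 8.62
ee_pos: [567.3, -277.0, 34.4]
ee_rot: [179.4, -1.5, -2.3]
force: [0.1, -0.7, 0.2]
gripper_width: 68.3
```

Call:
arm_command(
  targets=[
    [0.2,0,0,-0.04,0],
    [0.2,0,0,-0.11,0],
    [0.2,0,0,-0.18,0],
    [0.2,0,0,-0.23,0],
    [0.2,0,0,-0.25,0],
    [0.2,0,0,-0.25,0],
    [0.2,0,0,-0.25,0],
  ],
)

```text
time_s: 9.2
ee_pos: [563.7, -275.4, 158.8]
ee_rot: [179.5, -1.5, -2.3]
force: [0.3, -0.7, 0.7]
gripper_width: 73.3
```

```bash
python3 look.py 6 top;python3 -c "
from h import *
go(427,82,120,82);go(555,4,120,79); go(627,78,120,88)"
```

```text
[623.9 285.5] 88.8 ([19.0, 27.0], 17)
[627.1  78.2] 88.8 ([13.0, 18.0], 25)
[555.3   4.4] 78.5 ([18.0, 9.7], 23)
[426.6  81.8] 80.8 ([18.7, 12.3], 25)
pose [ 563.1 -275.1  157.6] [179.5  -1.3  -2.3] t 9.25 w 72.9 F [-0.6  0.5 -0.9] q6 65.0
->  [-0.302 -0.703  0.062] 0.127
pose [ 563.1 -275.1  157.6] [179.5  -1.3  -2.3] t 9.25 w 72.9 F [-0.6  0.5 -0.9] q6 65.0
->  [-0.04  -0.558  0.07 ] 0.194
pose [ 563.1 -275.1  157.6] [179.5  -1.3  -2.3] t 9.25 w 72.9 F [-0.6  0.5 -0.9] q6 65.0
->  [ 0.098 -0.711  0.071] -0.006
```

Call:
arm_command(
  targets=[
    [0.18,0.01,-0.07,0,0],
    [0.18,0.02,-0.15,0,0],
    [0.18,0.03,-0.23,0,0],
    [0.18,0.04,-0.31,0,0],
    [0.18,0.05,-0.39,0,0],
    [0.18,0.06,-0.47,0,0],
    [0.18,0.08,-0.55,0.02,0],
    [0.18,0.09,-0.62,0.04,0],
  ],
)

```text
time_s: 9.92
ee_pos: [620.6, 35.0, 133.8]
ee_rot: [179.5, -1.2, -2.2]
force: [-0.2, -0.3, -0.2]
gripper_width: 74.9
```

```bash
python3 -c "
from h import *
go(627,78,115,88)"
```

```text
pose [620.6  35.  133.8] [179.5  -1.2  -2.2] t 9.92 w 74.9 F [-0.2 -0.3 -0.2] q6 95.0
->  [ 0.009 -0.087  0.037] -0.006
```

Call:
arm_command(
  targets=[
    [0.18,0.009,-0.06,0.02,0],
    [0.18,0.009,-0.083,0.036,0],
    [0.18,0.009,-0.087,0.036,0],
    [0.18,0.009,-0.087,0.036,0],
    [0.18,0.009,-0.087,0.036,0],
  ],
)

```text
time_s: 10.33
ee_pos: [626.9, 76.8, 115.1]
ee_rot: [179.5, -1.1, -2.3]
force: [1.2, -0.0, -0.0]
gripper_width: 75.0
```

```bash
python3 look.py 7 side; python3 -c "
from h import *
go(627,78,25,88)"
```

```text
pose [627.2  76.5 115.7] [179.5  -1.2  -2.3] t 10.38 w 75.1 F [ 0.  -0.8 -0.5] q6 99.0
->  [-0.004 -0.005  0.181] -0.008
```

View pics/side7.png

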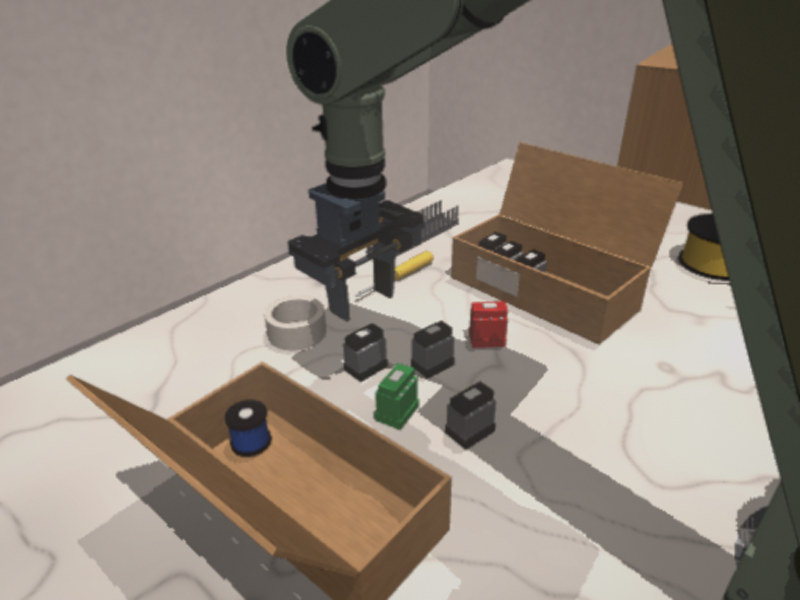

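Call:
arm_command(
  targets=[
    [0.18,-0.004,-0.004,0.08,0],
    [0.18,-0.004,-0.004,0.14,0],
    [0.18,-0.004,-0.004,0.17,0],
    [0.18,-0.004,-0.004,0.18,0],
    [0.6,-0.004,-0.004,0.181,0],
    [0.6,-0.004,-0.004,0.181,0],
    [0.6,-0.004,-0.004,0.181,0],
    [0.6,-0.004,-0.004,0.181,0],
  ],
)

```text
time_s: 11.05
ee_pos: [628.6, 77.4, 27.1]
ee_rot: [179.5, -1.4, -2.3]
force: [0.2, -1.8, 2.4]
gripper_width: 54.7
```

```bash
python3 slot.py -26 11 170
```

```text
[ 517.1 -274.3]
pose [628.6  77.4  27.1] [179.5  -1.4  -2.3] t 11.05 w 54.7 F [ 0.2 -1.8  2.4] q6 99.0
->  [-0.187  0.714 -0.284] -0.003
```

Call:
arm_command(
  targets=[
    [0.6,0,0,-0.05,0],
    [0.6,0,0,-0.13,0],
    [0.6,0,0,-0.21,0],
    [0.6,0,0.02,-0.27,0],
    [0.6,-0.02,0.08,-0.285,0],
    [0.6,-0.04,0.16,-0.285,0],
    [0.6,-0.06,0.24,-0.285,0],
    [0.6,-0.08,0.31,-0.285,0],
  ],
)

```text
time_s: 11.72
ee_pos: [577.8, -76.1, 170.8]
ee_rot: [179.4, -1.5, -2.3]
force: [1.1, -0.9, -2.8]
gripper_width: 54.4
```

```bash
python3 slot.py -26 11 160
```

```text
[ 517.1 -274.3]
pose [577.8 -76.1 170.8] [179.4  -1.5  -2.3] t 11.72 w 54.4 F [ 1.1 -0.9 -2.8] q6 84.0
->  [-0.106  0.401  0.023] -0.002
```

Call:
arm_command(
  targets=[
    [0.6,-0.02,0.08,0,0],
    [0.6,-0.04,0.16,0,0],
    [0.6,-0.06,0.24,0,0],
    [0.6,-0.09,0.32,0,0],
    [0.6,-0.106,0.38,0.01,0],
    [0.6,-0.106,0.4,0.023,0],
    [0.6,-0.106,0.4,0.023,0],
    [0.6,-0.106,0.4,0.023,0],
  ],
)

```text
time_s: 12.38
ee_pos: [516.7, -273.8, 159.6]
ee_rot: [179.5, -1.5, -2.4]
force: [-0.9, 0.8, -3.2]
gripper_width: 54.3
```

```bash
python3 look.py 8 side;python3 slot.py -26 11 32;  python3 - <<'E'
import cv2
f=cv2.imread("side8raw.png")[100:220,280:440]
cv2.imwrite("pics/s8c.png",cv2.resize(f,None,fx=4,fy=4,interpolation=cv2.INTER_CUBIC))
E
```

```text
[ 517.1 -274.3]
pose [ 517.2 -273.1  159.9] [179.5  -1.5  -2.3] t 12.43 w 54.4 F [ 0.3  0.2 -2.8] q6 63.0
->  [-0.007  0.     0.256] -0.002
```

View pics/s8c.png

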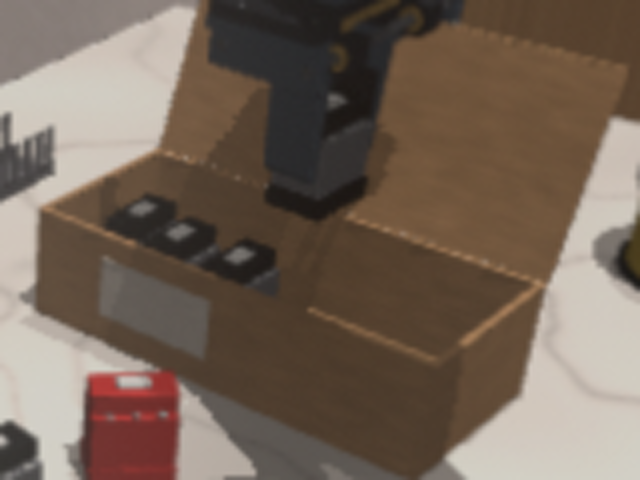

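Call:
arm_command(
  targets=[
    [0.6,-0.007,0,0.06,0],
    [0.6,-0.007,0,0.14,0],
    [0.6,-0.007,0,0.2,0],
    [0.6,-0.007,0,0.24,0],
    [0.6,-0.007,0,0.254,0],
    [0.6,-0.007,0,0.256,0],
    [0.6,-0.007,0,0.257,0],
    [0.6,-0.007,0,0.257,0],
  ],
)

```text
time_s: 13.1
ee_pos: [518.2, -273.7, 32.3]
ee_rot: [179.5, -1.6, -2.2]
force: [-0.1, 0.1, -2.7]
gripper_width: 54.0
```

Call:
arm_command(
  targets=[
    [0.6,0,0,0.004,0],
    [0.35,0,0,0,0],
    [0.25,0,0,0,0],
    [0.25,0,0,0,0],
    [0.25,0,0,0,0],
  ],
)

```text
time_s: 13.52
ee_pos: [518.5, -273.9, 32.8]
ee_rot: [179.4, -1.6, -2.2]
force: [-0.4, 0.4, 0.1]
gripper_width: 68.1
```

Call:
arm_command(
  targets=[
    [0.2,0,0,-0.04,0],
    [0.2,0,0,-0.11,0],
    [0.2,0,0,-0.18,0],
    [0.2,0,0,-0.23,0],
    [0.2,0,0,-0.25,0],
    [0.2,0,0,-0.25,0],
    [0.2,0,0,-0.25,0],
  ],
)

```text
time_s: 14.1
ee_pos: [514.5, -272.3, 157.0]
ee_rot: [179.5, -1.6, -2.2]
force: [-0.5, -0.2, -0.3]
gripper_width: 73.2
```

```bash
python3 look.py 9 top;python3 -c "
from h import *
go(555,4,120,79)"
```

```text
[623.9 285.5] 88.8 ([19.0, 30.0], 17)
[555.3   4.4] 79.3 ([18.1, 9.5], 23)
[426.6  81.8] 80.8 ([18.7, 12.3], 25)
pose [ 513.9 -272.   156. ] [179.5  -1.5  -2.2] t 14.15 w 72.6 F [-0.4  0.9 -0.3] q6 63.0
->  [ 0.059 -0.555  0.069] 0.195
```

Call:
arm_command(
  targets=[
    [0.18,0.01,-0.07,0,0],
    [0.18,0.02,-0.15,0,0.1],
    [0.18,0.03,-0.23,0,0.195],
    [0.18,0.04,-0.31,0,0.195],
    [0.18,0.05,-0.39,0.02,0.195],
    [0.18,0.06,-0.47,0.04,0.195],
    [0.18,0.06,-0.54,0.06,0.195],
    [0.18,0.059,-0.554,0.07,0.195],
  ],
)

```text
time_s: 14.82
ee_pos: [553.0, 8.1, 115.8]
ee_rot: [179.8, -1.2, -10.7]
force: [0.3, 0.0, 0.4]
gripper_width: 74.8
```

```bash
python3 look.py 10 side;python3 -c "
from h import *
go(555,4,100,79)"
```

```text
pose [552.5   7.  115.2] [179.7  -1.1 -10.7] t 14.87 w 75.0 F [-0.9  0.1 -0.3] q6 101.0
->  [0.006 0.005 0.031] 0.006
```

View pics/side10.png

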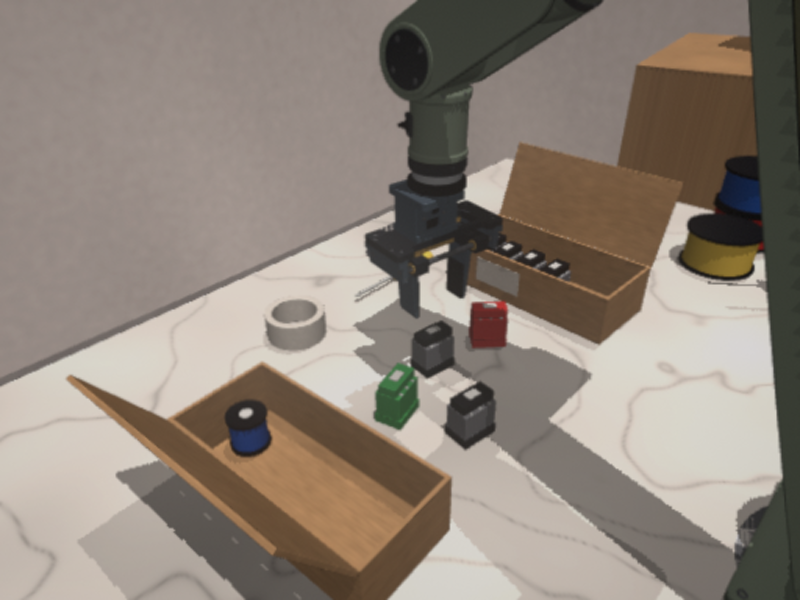

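Call:
arm_command(
  targets=[
    [0.18,0.004,0.005,0.03,0],
    [0.18,0.004,0.005,0.1,0],
    [0.18,0.004,0.005,0.16,0],
    [0.18,0.004,0.005,0.18,0],
    [0.6,0.004,0.005,0.18,0],
    [0.6,0.004,0.005,0.18,0],
    [0.6,0.004,0.005,0.18,0],
    [0.6,0.004,0.005,0.18,0],
  ],
)

```text
time_s: 15.53
ee_pos: [557.0, 3.1, 27.0]
ee_rot: [179.8, -1.3, -10.8]
force: [-0.8, 1.0, -1.8]
gripper_width: 53.6
```

```bash
python3 slot.py -74 11 170
```

```text
[ 469.2 -272.5]
pose [557.    3.1  27. ] [179.8  -1.3 -10.8] t 15.53 w 53.6 F [-0.8  1.  -1.8] q6 101.0
->  [-0.063  0.575 -0.285] -0.19
```

Call:
arm_command(
  targets=[
    [0.6,0,0,-0.05,0],
    [0.6,0,0,-0.13,0],
    [0.6,0,0,-0.21,0],
    [0.6,0,0.02,-0.27,0],
    [0.6,-0.01,0.08,-0.285,-0.1],
    [0.6,-0.02,0.16,-0.285,-0.19],
    [0.6,-0.03,0.24,-0.285,-0.19],
    [0.6,-0.04,0.31,-0.285,-0.19],
  ],
)

```text
time_s: 16.2
ee_pos: [504.4, -146.0, 171.1]
ee_rot: [179.5, -1.4, -2.2]
force: [0.3, -1.2, -3.3]
gripper_width: 53.9
```

```bash
python3 slot.py -74 11 160
```

```text
[ 469.2 -272.5]
pose [ 504.4 -146.   171.1] [179.5  -1.4  -2.2] t 16.2 w 53.9 F [ 0.3 -1.2 -3.3] q6 75.0
->  [-0.061  0.255  0.023] 0.001
```

Call:
arm_command(
  targets=[
    [0.6,-0.02,0.08,0,0],
    [0.6,-0.04,0.15,0,0],
    [0.6,-0.055,0.22,0,0],
    [0.6,-0.061,0.25,0.01,0],
    [0.6,-0.062,0.255,0.023,0],
    [0.6,-0.062,0.255,0.023,0],
    [0.6,-0.062,0.255,0.023,0],
  ],
)

```text
time_s: 16.78
ee_pos: [468.5, -271.4, 159.9]
ee_rot: [179.6, -1.3, -2.2]
force: [-0.7, 0.4, -3.0]
gripper_width: 53.8
```

```bash
python3 look.py 11 side;python3 slot.py -74 11 32;  python3 - <<'E'
import cv2
f=cv2.imread("side11raw.png")[100:220,280:440]
cv2.imwrite("pics/s11c.png",cv2.resize(f,None,fx=4,fy=4,interpolation=cv2.INTER_CUBIC))
E
```

```text
[ 469.2 -272.5]
pose [ 469.  -271.2  160.2] [179.5  -1.3  -2.1] t 16.83 w 53.8 F [ 0.4  0.5 -2.2] q6 61.0
->  [-0.006  0.001  0.256] 0.002
```

View pics/s11c.png

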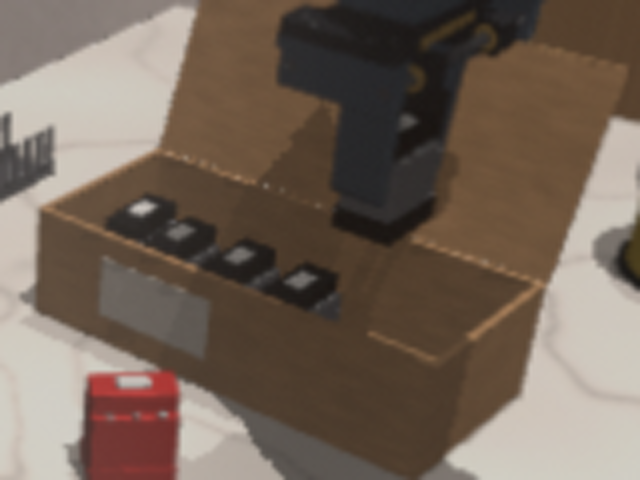

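Call:
arm_command(
  targets=[
    [0.6,-0.007,0,0.06,0],
    [0.6,-0.007,0,0.14,0],
    [0.6,-0.007,0,0.2,0],
    [0.6,-0.007,0,0.24,0],
    [0.6,-0.007,0,0.254,0],
    [0.6,-0.007,0,0.256,0],
    [0.6,-0.007,0,0.257,0],
    [0.6,-0.007,0,0.257,0],
  ],
)

```text
time_s: 17.5
ee_pos: [469.6, -272.0, 32.6]
ee_rot: [179.5, -1.5, -2.0]
force: [0.7, 0.2, -3.1]
gripper_width: 53.9
```

Call:
arm_command(
  targets=[
    [0.6,0,0,0.004,0],
    [0.35,0,0,0,0],
    [0.25,0,0,0,0],
    [0.25,0,0,0,0],
    [0.25,0,0,0,0],
  ],
)

```text
time_s: 17.92
ee_pos: [469.9, -272.2, 33.1]
ee_rot: [179.4, -1.5, -2.0]
force: [-0.0, -0.2, -0.5]
gripper_width: 67.9
```

Call:
arm_command(
  targets=[
    [0.2,0,0,-0.04,0],
    [0.2,0,0,-0.11,0],
    [0.2,0,0,-0.18,0],
    [0.2,0,0,-0.23,0],
    [0.2,0,0,-0.25,0],
    [0.2,0,0,-0.25,0],
    [0.2,0,0,-0.25,0],
  ],
)

```text
time_s: 18.5
ee_pos: [466.2, -270.7, 157.5]
ee_rot: [179.5, -1.5, -2.0]
force: [-0.4, 0.1, -0.2]
gripper_width: 73.2
```

```bash
python3 look.py 12 top;python3 -c "
from h import *
go(427,82,120,81)"
```

```text
[ 660.5 -294.1] 177.3 ([27.0, 25.0], 18)
[623.9 285.5] 88.8 ([19.0, 31.0], 17)
[426.6  81.8] 80.8 ([18.7, 12.3], 25)
pose [ 465.7 -270.3  156.5] [179.5  -1.4  -2. ] t 18.55 w 73.3 F [ 0.1 -0.3 -0.4] q6 60.0
->  [-0.104 -0.702  0.065] 0.154
```

Call:
arm_command(
  targets=[
    [0.18,-0.01,-0.07,0,0],
    [0.18,-0.02,-0.15,0,0.1],
    [0.18,-0.03,-0.23,0,0.154],
    [0.18,-0.05,-0.31,0,0.154],
    [0.18,-0.06,-0.39,0,0.154],
    [0.18,-0.07,-0.47,0.02,0.154],
    [0.18,-0.08,-0.54,0.04,0.154],
    [0.18,-0.09,-0.61,0.05,0.154],
  ],
)

```text
time_s: 19.22
ee_pos: [429.6, 37.5, 125.1]
ee_rot: [179.6, -1.1, -9.0]
force: [-0.2, 0.6, -0.2]
gripper_width: 75.0
```

```bash
python3 -c "
from h import *
go(427,82,110,81)"
```

```text
pose [429.6  37.5 125.1] [179.6  -1.1  -9. ] t 19.22 w 75.0 F [-0.2  0.6 -0.2] q6 103.0
->  [-0.02  -0.087  0.029] 0.001
```

Call:
arm_command(
  targets=[
    [0.18,-0.015,-0.06,0.01,0],
    [0.18,-0.02,-0.085,0.029,0],
    [0.18,-0.02,-0.087,0.029,0],
    [0.18,-0.02,-0.087,0.029,0],
    [0.18,-0.02,-0.087,0.029,0],
  ],
)

```text
time_s: 19.63
ee_pos: [426.4, 81.2, 109.4]
ee_rot: [179.6, -1.0, -9.0]
force: [-0.1, -0.4, 0.1]
gripper_width: 74.6
```

```bash
python3 look.py 13 side;python3 -c "
from h import *
go(427,82,25,81)"
```

```text
pose [426.7  80.9 109.8] [179.6  -1.1  -9. ] t 19.68 w 74.5 F [ 0.5 -0.1  0.5] q6 109.0
->  [-0.003 -0.003  0.17 ] -0.001
```

View pics/side13.png

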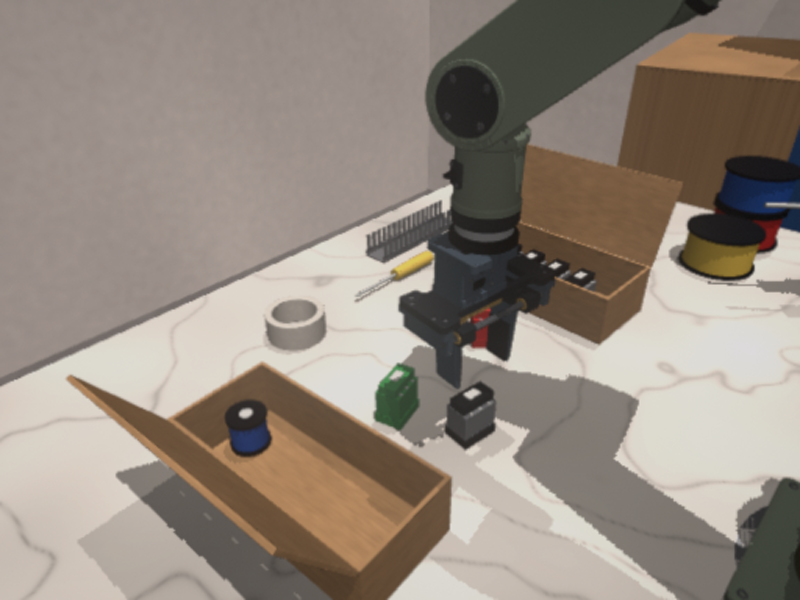

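Last loose one at (470,413), undisturbed; descend.

Call:
arm_command(
  targets=[
    [0.18,-0.003,-0.003,0.06,0],
    [0.18,-0.003,-0.003,0.13,0],
    [0.18,-0.003,-0.003,0.16,0],
    [0.18,-0.003,-0.003,0.168,0],
    [0.6,-0.003,-0.003,0.169,0],
    [0.6,-0.003,-0.003,0.169,0],
    [0.6,-0.003,-0.003,0.169,0],
    [0.6,-0.003,-0.003,0.169,0],
  ],
)

```text
time_s: 20.35
ee_pos: [428.2, 81.6, 26.6]
ee_rot: [179.6, -1.2, -9.0]
force: [0.1, -2.4, 3.1]
gripper_width: 53.8
```

```bash
python3 slot.py -122 11 170
```

```text
[ 421.2 -270.6]
pose [428.2  81.6  26.6] [179.6  -1.2  -9. ] t 20.35 w 53.8 F [ 0.1 -2.4  3.1] q6 110.0
->  [ 0.103  0.7   -0.28 ] -0.152
```

Call:
arm_command(
  targets=[
    [0.6,0,0,-0.05,0],
    [0.6,0,0,-0.13,0],
    [0.6,0,0,-0.21,0],
    [0.6,0,0.02,-0.27,0],
    [0.6,0.01,0.08,-0.285,-0.1],
    [0.6,0.02,0.16,-0.285,-0.152],
    [0.6,0.04,0.24,-0.285,-0.152],
    [0.6,0.05,0.31,-0.285,-0.152],
  ],
)

```text
time_s: 21.02
ee_pos: [425.7, -75.8, 171.7]
ee_rot: [179.4, -1.3, -2.1]
force: [0.7, 1.1, -3.2]
gripper_width: 53.8
```

```bash
python3 slot.py -122 11 160
```

```text
[ 421.2 -270.6]
pose [425.7 -75.8 171.7] [179.4  -1.3  -2.1] t 21.02 w 53.8 F [ 0.7  1.1 -3.2] q6 81.0
->  [0.005 0.389 0.027] 0.001
```

Call:
arm_command(
  targets=[
    [0.6,0.001,0.08,0,0],
    [0.6,0.002,0.16,0,0],
    [0.6,0.003,0.24,0,0],
    [0.6,0.004,0.32,0,0],
    [0.6,0.004,0.38,0.01,0],
    [0.6,0.004,0.389,0.025,0],
    [0.6,0.004,0.389,0.025,0],
    [0.6,0.004,0.389,0.025,0],
  ],
)

```text
time_s: 21.68
ee_pos: [419.9, -269.4, 160.7]
ee_rot: [179.5, -1.2, -2.2]
force: [1.2, 0.0, -3.3]
gripper_width: 53.9
```

```bash
python3 look.py 14 side;python3 slot.py -122 11 32;  python3 - <<'E'
import cv2
f=cv2.imread("side14raw.png")[100:220,280:440]
cv2.imwrite("pics/s14c.png",cv2.resize(f,None,fx=4,fy=4,interpolation=cv2.INTER_CUBIC))
E
```

```text
[ 421.2 -270.6]
pose [ 420.3 -269.1  161.1] [179.5  -1.3  -2.1] t 21.73 w 53.8 F [-0.3 -0.6 -3.5] q6 58.0
->  [-0.004  0.001  0.258] 0.002
```

View pics/s14c.png

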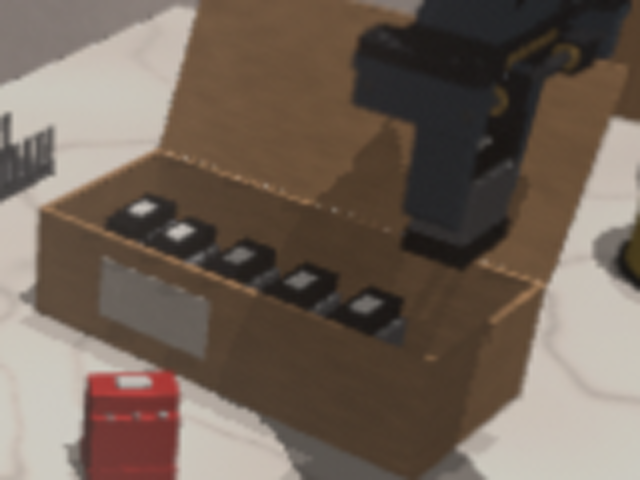

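Call:
arm_command(
  targets=[
    [0.6,-0.005,0.001,0.06,0],
    [0.6,-0.005,0.001,0.13,0],
    [0.6,-0.006,0.001,0.19,0],
    [0.6,-0.006,0.001,0.235,0],
    [0.6,-0.006,0.001,0.252,0],
    [0.6,-0.006,0.001,0.257,0],
    [0.6,-0.006,0.001,0.259,0],
    [0.6,-0.006,0.001,0.259,0],
  ],
)

```text
time_s: 22.4
ee_pos: [421.4, -270.9, 33.0]
ee_rot: [179.4, -1.4, -2.1]
force: [0.2, 0.2, -3.0]
gripper_width: 54.1
```

Call:
arm_command(
  targets=[
    [0.6,0,0,0.004,0],
    [0.35,0,0,0,0],
    [0.25,0,0,0,0],
    [0.25,0,0,0,0],
    [0.25,0,0,0,0],
  ],
)

```text
time_s: 22.82
ee_pos: [421.8, -271.3, 33.7]
ee_rot: [179.4, -1.5, -2.1]
force: [0.5, -0.0, -0.1]
gripper_width: 68.4
```

Call:
arm_command(
  targets=[
    [0.2,0,0,-0.04,0],
    [0.2,0,0,-0.11,0],
    [0.2,0,0,-0.18,0],
    [0.2,0,0,-0.26,0],
    [0.2,0,0,-0.34,0],
    [0.2,0,0,-0.42,0],
    [0.2,0,0,-0.45,0],
    [0.2,0,0,-0.45,0],
  ],
)

```text
time_s: 23.48
ee_pos: [417.9, -270.0, 263.7]
ee_rot: [179.1, -2.0, -2.1]
force: [0.3, 0.6, -0.8]
gripper_width: 73.0
```

```bash
python3 look.py 15 top side
```

```text
[ 617.3 -280.5] 177.3 ([27.0, 25.0], 23)
[623.9 285.5] 88.8 ([19.0, 30.0], 17)
```

View pics/side15.png

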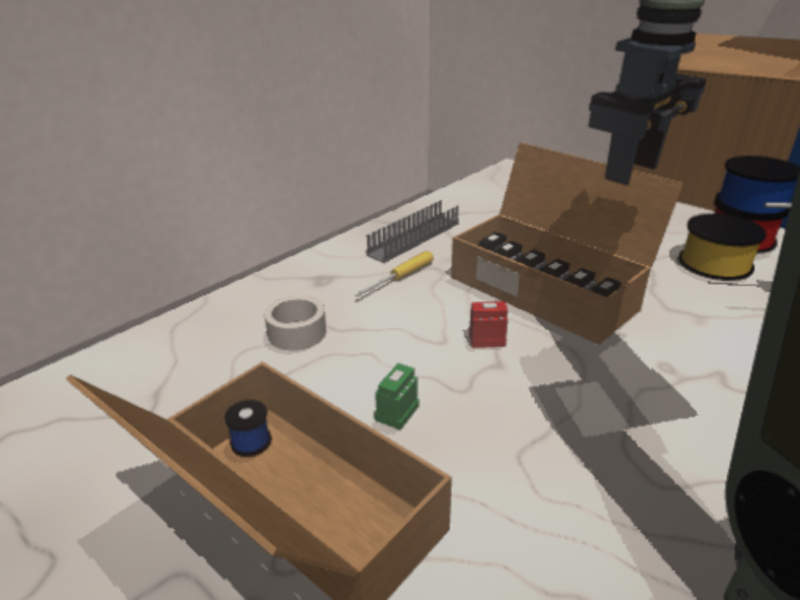

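View pics/top15.png

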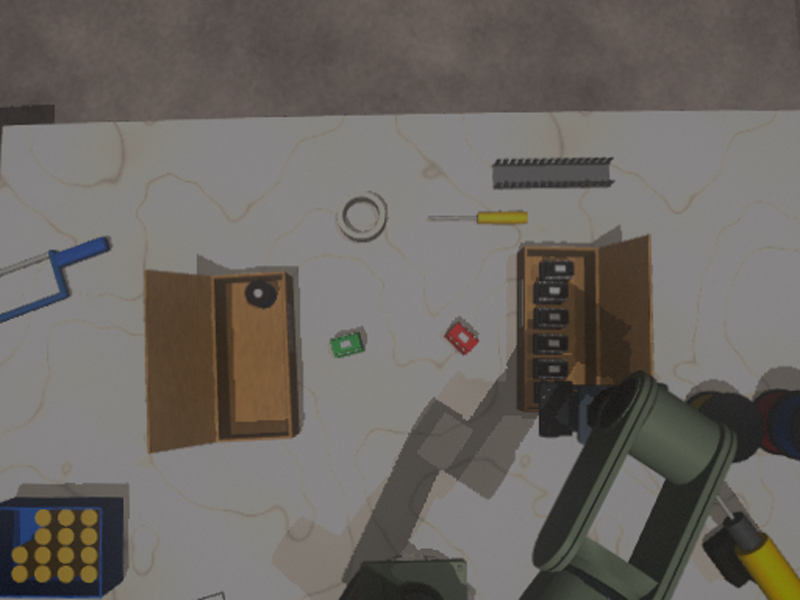

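```bash
python3 slot.py 0 -165 262
```

```text
[ 536.4 -451.2]
pose [ 415.8 -268.6  258.8] [179.3  -1.5  -2.1] t 23.58 w 73.0 F [-0.8  0.3 -0.6] q6 58.0
->  [0.254 0.356 0.004] 0.003
```

Call:
arm_command(
  targets=[
    [1,0.03,0.04,-0.01,0],
    [1,0.08,0.11,-0.01,0],
    [1,0.13,0.18,-0.01,0],
    [1,0.18,0.25,-0.01,0],
    [1,0.22,0.31,-0.01,0],
    [1,0.25,0.35,-0.01,0],
    [1,0.254,0.356,-0.01,0],
    [1,0.254,0.356,-0.01,0],
  ],
)

```text
time_s: 24.25
ee_pos: [535.8, -451.5, 265.0]
ee_rot: [179.6, -1.3, -2.1]
force: [0.0, 1.0, -0.6]
gripper_width: 22.9
```

```bash
python3 look.py 16 top side; python3 slot.py 0 -165 185
```

```text
[ 617.7 -280.4] 177.3 ([27.0, 25.0], 21)
[ 567.8 -278. ] 88.8 ([13.0, 23.0], 18)
[ 517.5 -275.9] 88.7 ([13.0, 22.0], 18)
[ 536.4 -451.2]
pose [ 535.2 -449.9  267.3] [179.5  -1.4  -2.1] t 24.35 w 14.4 F [ 0.3 -0.1  0.7] q6 51.0
->  [-0.002  0.001  0.165] 0.003
```

View pics/side16.png

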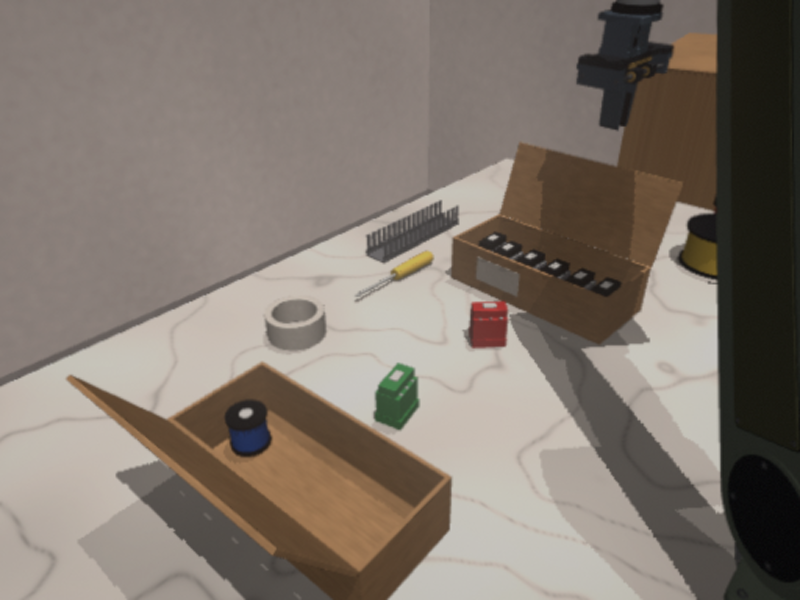

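View pics/top16.png

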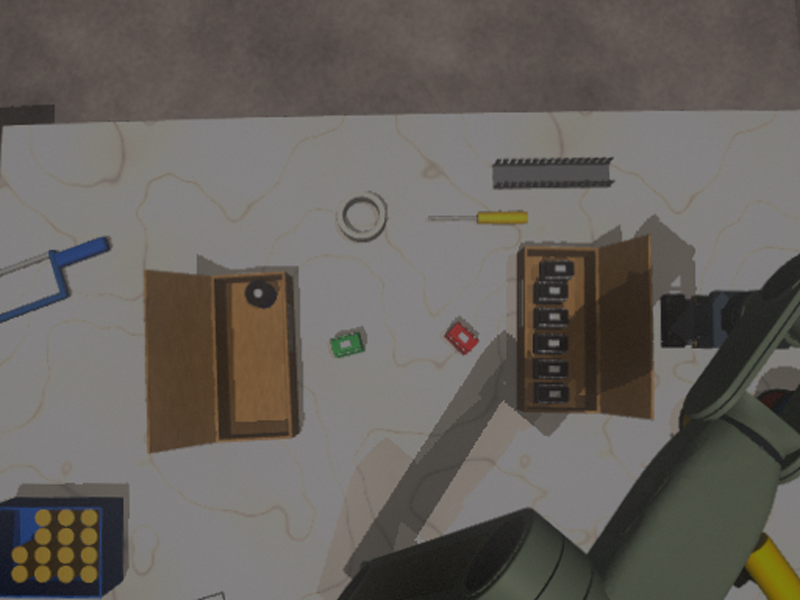

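Call:
arm_command(
  targets=[
    [1,0,0,0.05,0],
    [1,0,0,0.11,0],
    [1,0,0,0.15,0],
    [1,0,0,0.165,0],
    [1,0,0,0.165,0],
    [1,0,0,0.165,0],
  ],
)

```text
time_s: 24.85
ee_pos: [537.2, -450.2, 185.9]
ee_rot: [179.5, -1.4, -2.0]
force: [-0.5, 0.5, 0.7]
gripper_width: 0.4
```

```bash
cat > arc.py <<'E'
from slot import *
for lx,ly,z in [(0,-89,190),(0,-61,190),(0,-34,183),(0,-10,167),(0,9,145),(0,21,119),(0,26,94),(0,26,89)]:
    s=slot(lx,ly); print(ly,z); go(s[0],s[1],z,87.8)
E
python3 arc.py|grep -v pose
```

```text
-89 190
->  [-0.001 -0.15  -0.01 ] 0.003
-61 190
->  [-0.001 -0.206 -0.01 ] 0.003
-34 183
->  [-0.001 -0.26   0.003] 0.003
-10 167
->  [-0.002 -0.308  0.035] 0.003
9 145
->  [-0.003 -0.347  0.079] 0.003
21 119
->  [-0.004 -0.371  0.13 ] 0.003
26 94
->  [-0.005 -0.382  0.18 ] 0.003
26 89
->  [-0.005 -0.382  0.19 ] 0.003
```

Call:
arm_command(
  targets=[
    [1,-0.001,-0.04,-0.005,0],
    [1,-0.001,-0.08,-0.01,0],
    [1,-0.001,-0.115,-0.01,0],
    [1,-0.001,-0.15,-0.01,0],
    [1,-0.001,-0.18,-0.01,0],
    [1,-0.001,-0.206,-0.01,0],
    [1,-0.001,-0.206,-0.01,0],
    [1,-0.001,-0.206,-0.01,0],
  ],
)

```text
time_s: 25.52
ee_pos: [540.5, -346.7, 190.7]
ee_rot: [179.5, -1.4, -2.0]
force: [0.2, -0.0, 0.1]
gripper_width: 0.4
```

```bash
python3 look.py 17 side; python3 arc.py|grep -v pose
```

```text
-89 190
->  [-0.     0.056  0.001] 0.004
-61 190
->  [ 0.    -0.     0.001] 0.004
-34 183
->  [-0.    -0.054  0.014] 0.004
-10 167
->  [-0.001 -0.102  0.046] 0.004
9 145
->  [-0.002 -0.141  0.089] 0.004
21 119
->  [-0.003 -0.165  0.141] 0.004
26 94
->  [-0.004 -0.176  0.191] 0.004
26 89
->  [-0.004 -0.176  0.201] 0.004
```

View pics/side17.png

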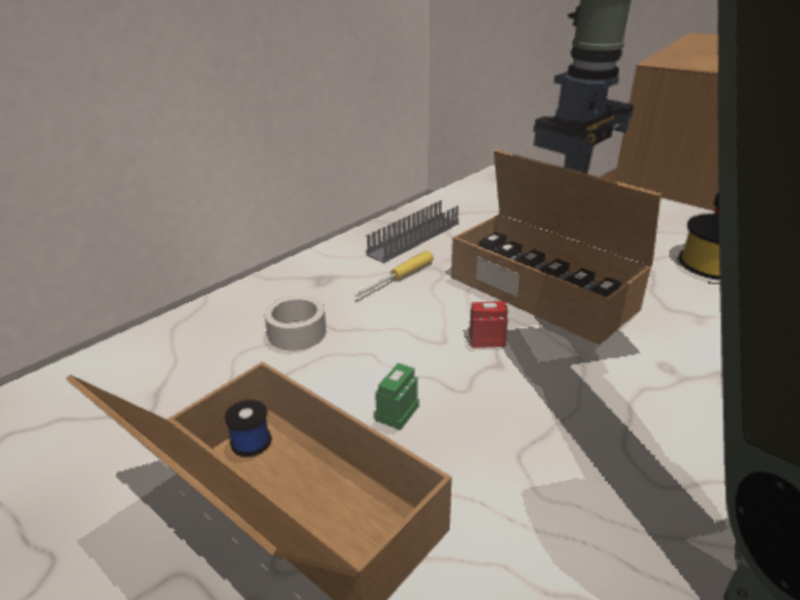

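Call:
arm_command(
  targets=[
    [1,0,-0.027,0.006,0],
    [1,0,-0.054,0.014,0],
    [1,0,-0.08,0.028,0],
    [1,-0.001,-0.102,0.046,0],
    [1,-0.001,-0.123,0.066,0],
    [1,-0.002,-0.141,0.089,0],
    [1,-0.002,-0.155,0.115,0],
    [1,-0.003,-0.165,0.141,0],
  ],
)

```text
time_s: 26.23
ee_pos: [543.5, -263.5, 118.3]
ee_rot: [179.5, -1.4, -2.0]
force: [1.3, -0.1, 2.0]
gripper_width: 0.0
```

```bash
python3 look.py 18 side; python3 arc.py|grep -v pose|tail -4
```

```text
26 94
->  [ 0.003 -0.004  0.043] 0.005
26 89
->  [ 0.003 -0.004  0.053] 0.005
```

View pics/side18.png

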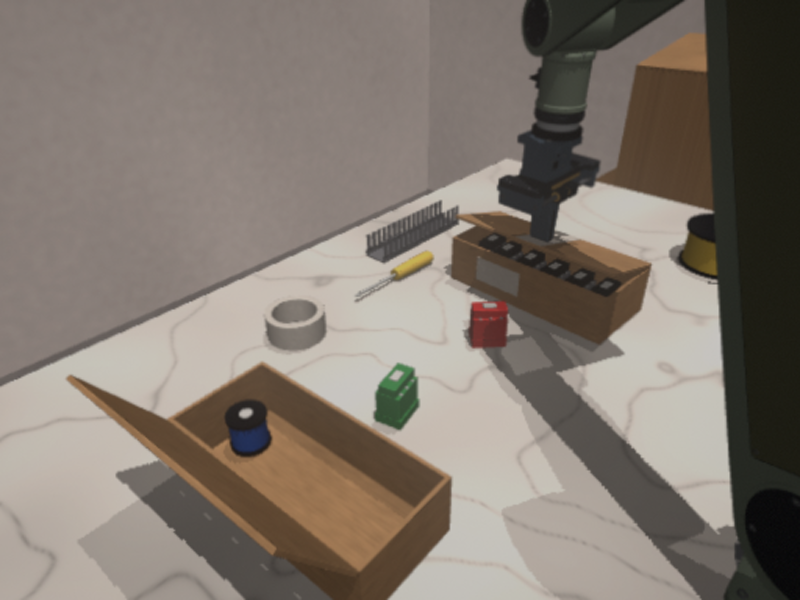

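Nearly shut; press the rest gently.

Call:
arm_command(
  targets=[
    [1,0.002,-0.008,0.02,0],
    [1,0.003,-0.012,0.035,0],
    [1,0.003,-0.012,0.043,0],
    [1,0.003,-0.012,0.049,0],
    [1,0.003,-0.012,0.052,0],
    [1,0.003,-0.012,0.053,0],
    [1,0.003,-0.012,0.053,0],
  ],
)

```text
time_s: 26.87
ee_pos: [543.6, -255.5, 91.3]
ee_rot: [179.8, -1.1, -2.0]
force: [-3.5, 4.0, 12.8]
gripper_width: 0.3
```

Call:
arm_command(
  targets=[
    [1,0,0,0.003,0],
    [1,0,0,0.006,0],
    [1,0,0,0.006,0],
  ],
)

```text
time_s: 27.12
ee_pos: [543.6, -255.5, 91.3]
ee_rot: [179.8, -1.2, -2.1]
force: [-4.2, 2.5, 16.2]
gripper_width: 0.2
```

Call:
arm_command(
  targets=[
    [1,0,0,-0.05,0],
    [1,0,0,-0.13,0],
    [1,0,0,-0.21,0],
    [1,0,0,-0.29,0],
    [1,0,0,-0.35,0],
    [1,0,0,-0.36,0],
    [1,0,0,-0.36,0],
  ],
)

```text
time_s: 27.7
ee_pos: [540.9, -255.4, 274.3]
ee_rot: [179.6, -1.5, -2.1]
force: [0.0, 0.7, -1.0]
gripper_width: 0.6
```

```bash
python3 look.py 19 side top; python3 - <<'E'
import cv2
f=cv2.imread("side19raw.png")[100:220,280:440]
cv2.imwrite("pics/s19c.png",cv2.resize(f,None,fx=4,fy=4,interpolation=cv2.INTER_CUBIC))
f=cv2.imread("top19raw.png")[150:310,70:215]
cv2.imwrite("pics/t19c.png",cv2.resize(cv2.convertScaleAbs(f,alpha=1.6),None,fx=3.7,fy=3.7,interpolation=cv2.INTER_CUBIC))
f=cv2.imread("side19raw.png")[210:384,20:320]
cv2.imwrite("pics/s19l.png",cv2.resize(f,None,fx=2.5,fy=2.5,interpolation=cv2.INTER_CUBIC))
E
```

```text
(no output)
```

View pics/s19c.png

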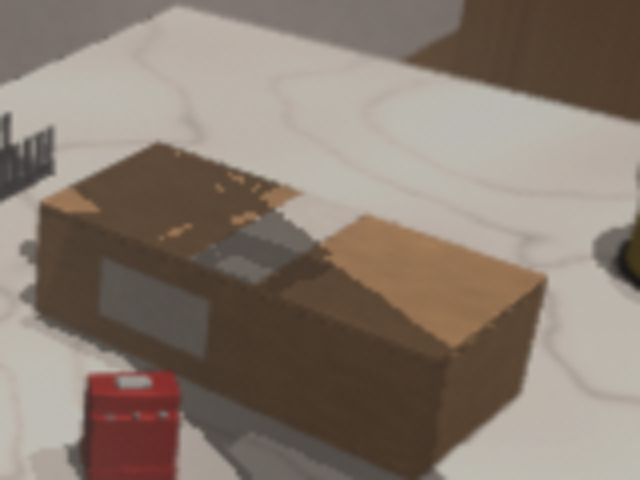

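View pics/t19c.png

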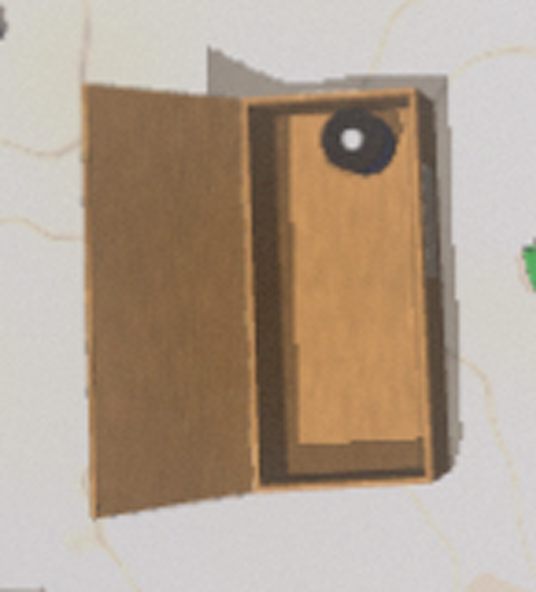

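View pics/s19l.png

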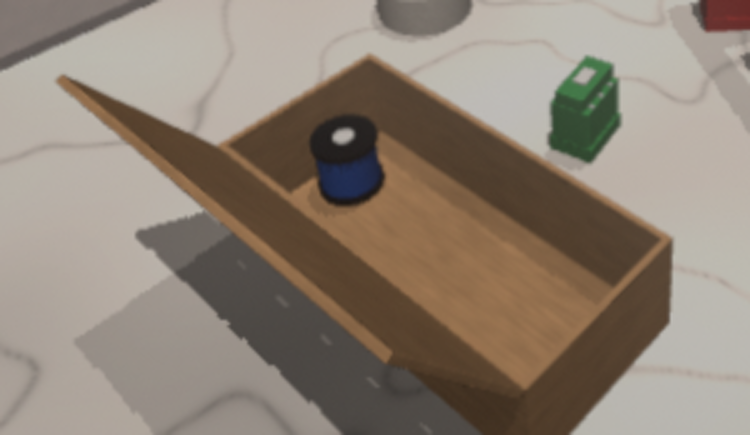

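```bash
python3 - <<'E'
from h import *
T=lambda x,y:((x+.5)/3.7-.5+70,(y+.5)/3.7-.5+150)
S=lambda x,y:((x+.5)/2.5-.5+20,(y+.5)/2.5-.5+210)
P={k:onz("top",T(*v),85) for k,v in dict(hf=(244,100),hn=(255,491),inf=(415,91),inn=(433,481)).items()}
for k,v in P.items(): print(k,v.round(1))
print(tri(T(415,91),S(370,56)),tri(T(433,481),S(671,240)),tri(T(244,100),S(220,146)))
C=sum(P.values())/4; print("C",C.round(1))
d=(P['hf']-P['hn']+P['inf']-P['inn']); psi=np.arctan2(d[1],d[0]); print("psi",np.degrees(psi))
print("flap edge obs",T(84,84),T(95,518), S(60,77))
ex=np.array([np.cos(psi),np.sin(psi)]);ey=np.array([-ex[1],ex[0]])
for a in np.arange(1.8,2.5,.1):
    o=70-140*np.cos(a)+6*np.sin(a); z=85+140*np.sin(a)+6*np.cos(a)
    print(round(a,1),proj("top",[[*(C[:2]+s*155*ex+o*ey),z] for s in(1,-1)]).round(1).tolist(), proj("side",[[*(C[:2]+155*ex+o*ey),z]]).round(1))
E
```

```text
hf [654.5 367.1  85. ]
hn [347.8 356.4  85. ]
inf [658.8 230.4  85. ]
inn [353.3 217.4  85. ]
(array([658.31211108, 229.89498234,  83.96790206]), np.float64(1.7918459987918367)) (array([352.35577432, 217.29921325,  82.91802957]), np.float64(1.7434063036890193)) (array([654.04675688, 366.50601763,  84.09751124]), np.float64(1.964840858368549))
C [503.6 292.8  85. ]
psi 2.207196343347031
flap edge obs (92.33783783783784, 172.33783783783784) (95.3108108108108, 289.6351351351351) (43.7, 240.5)
1.8 [[105.2, 170.1], [108.2, 290.2]] [[ 64.9 217.4]]
1.9 [[100.8, 170.7], [103.7, 290.3]] [[ 57.3 223.6]]
2.0 [[96.9, 171.3], [99.7, 290.2]] [[ 50.2 230.5]]
2.1 [[93.4, 172.0], [96.1, 290.1]] [[ 43.5 237.9]]
2.2 [[90.5, 172.7], [93.1, 289.8]] [[ 37.5 245.9]]
2.3 [[88.1, 173.4], [90.6, 289.6]] [[ 32.2 254.1]]
2.4 [[86.2, 174.1], [88.7, 289.2]] [[ 27.8 262.6]]
```

```bash
cat > left.py <<'E'
from h import *
import sys
psi=np.radians(2.2); C=np.array([503.6,292.8])
def L(lx,ly): return C+np.array([lx*np.cos(psi)-ly*np.sin(psi),lx*np.sin(psi)+ly*np.cos(psi)])
if __name__=="__main__":
    lx,ly,z=map(float,sys.argv[1:4]); s=L(lx,ly); print(s.round(1)); go(s[0],s[1],z,92.2)
E
python3 left.py 20 130 265
```

```text
[518.6 423.5]
pose [ 539.3 -254.6  270.1] [179.8  -1.1  -2.1] t 27.8 w 0.8 F [-0.3 -0.3 -0. ] q6 65.0
->  [-0.091 -1.354  0.004] -0.095
```

Call:
arm_command(
  targets=[
    [0,-0.01,-0.06,0,0],
    [0,-0.01,-0.14,0,0],
    [0,-0.02,-0.22,0,0],
    [0,-0.02,-0.3,0,0],
    [0,-0.03,-0.38,0,0],
    [0,-0.03,-0.46,0,0],
    [0,-0.04,-0.54,0,0],
    [0,-0.04,-0.62,0,0],
  ],
)

```text
time_s: 28.47
ee_pos: [528.6, 57.7, 266.4]
ee_rot: [179.8, -0.8, -2.1]
force: [0.5, -0.2, -0.8]
gripper_width: 51.1
```

```bash
python3 left.py 20 130 265
```

```text
[518.6 423.5]
pose [528.6  57.7 266.4] [179.8  -0.8  -2.1] t 28.47 w 51.1 F [ 0.5 -0.2 -0.8] q6 97.0
->  [-0.047 -0.73  -0.   ] -0.096
```

Call:
arm_command(
  targets=[
    [0,-0.01,-0.07,0,0],
    [0,-0.01,-0.15,0,-0.05],
    [0,-0.02,-0.23,0,-0.096],
    [0,-0.02,-0.31,0,-0.096],
    [0,-0.03,-0.39,0,-0.096],
    [0,-0.03,-0.47,0,-0.096],
    [0,-0.04,-0.55,0,-0.096],
    [0,-0.045,-0.62,0,-0.096],
  ],
)

```text
time_s: 29.13
ee_pos: [516.0, 370.3, 261.9]
ee_rot: [179.6, -0.5, 2.3]
force: [-0.2, -0.6, 0.6]
gripper_width: 91.5
```

```bash
python3 left.py 20 132 262
```

```text
[518.5 425.5]
pose [516.  370.3 261.9] [179.6  -0.5   2.3] t 29.13 w 91.5 F [-0.2 -0.6  0.6] q6 123.0
->  [ 0.009 -0.11  -0.001] 0.001
```

Call:
arm_command(
  targets=[
    [0,0.005,-0.06,0,0],
    [0,0.009,-0.1,0,0],
    [0,0.009,-0.11,0,0],
    [0,0.009,-0.11,0,0],
    [0,0.009,-0.11,0,0],
  ],
)

```text
time_s: 29.55
ee_pos: [518.0, 424.3, 259.8]
ee_rot: [179.4, -0.4, 2.3]
force: [0.0, -1.0, -0.2]
gripper_width: 91.4
```

```bash
python3 look.py 20 side top;  python3 left.py 20 132 178
```

```text
[518.5 425.5]
pose [518.4 423.8 261.1] [179.5  -0.4   2.2] t 29.65 w 91.3 F [-0.6 -0.4 -0.4] q6 126.0
->  [-0.001 -0.005  0.166] -0.0
```

View pics/side20.png

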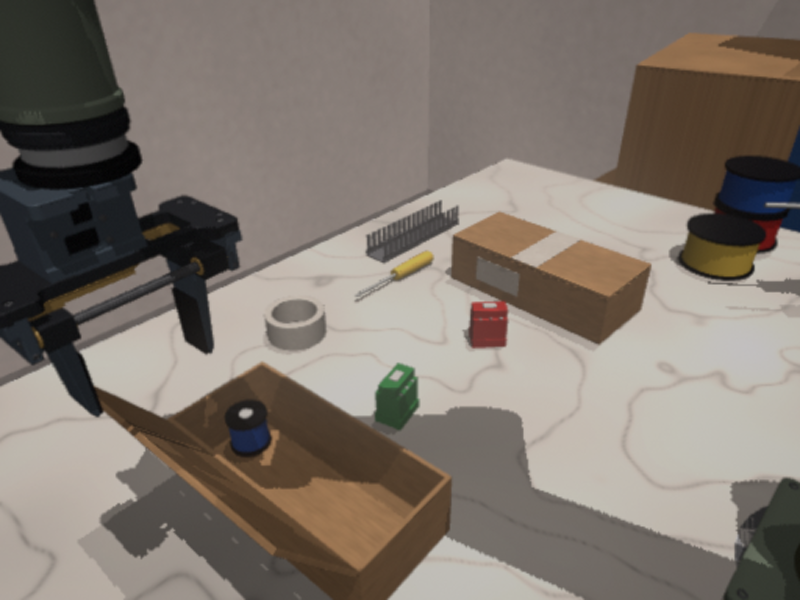

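View pics/top20.png

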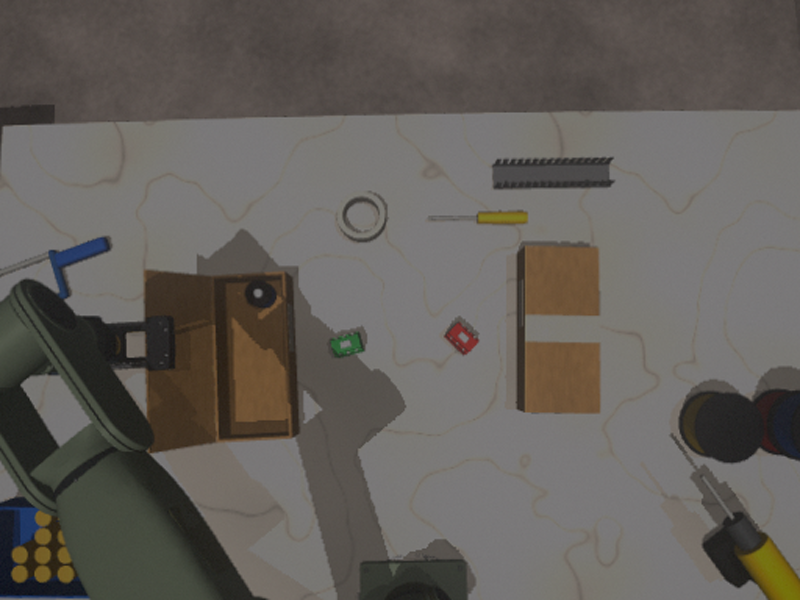

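Call:
arm_command(
  targets=[
    [0,0,-0.004,0.05,0],
    [0,0,-0.004,0.11,0],
    [0,0,-0.004,0.15,0],
    [0,0,-0.004,0.165,0],
    [0,0,-0.004,0.165,0],
    [0,0,-0.004,0.165,0],
    [0,0,-0.004,0.165,0],
  ],
)

```text
time_s: 30.23
ee_pos: [520.0, 425.4, 180.8]
ee_rot: [179.7, -0.6, 2.2]
force: [0.6, -0.5, -0.4]
gripper_width: 91.0
```

```bash
python3 left.py 20 73 178
```

```text
[520.8 366.5]
pose [520.  425.4 180.8] [179.7  -0.6   2.2] t 30.23 w 91.0 F [ 0.6 -0.5 -0.4] q6 127.0
->  [-0.003  0.118  0.006] -0.001
```

Move to the vertical plane, then close gently at 5 N.

Call:
arm_command(
  targets=[
    [0,0,0.03,0.005,0],
    [0,0,0.06,0.005,0],
    [0,-0.003,0.09,0.005,0],
    [0,-0.003,0.11,0.005,0],
    [0,-0.003,0.118,0.005,0],
    [0,-0.003,0.118,0.005,0],
    [0,-0.003,0.118,0.005,0],
    [0,-0.003,0.118,0.005,0],
  ],
  squeeze=4,
)

```text
time_s: 30.9
ee_pos: [520.6, 366.3, 178.3]
ee_rot: [179.6, -0.6, 2.2]
force: [-0.6, -0.1, 0.8]
gripper_width: 91.2
```

```bash
python3 look.py 21 side top;  python3 left.py 20 73 178
```

```text
[520.8 366.5]
pose [520.6 366.6 178.2] [179.6  -0.6   2.2] t 31.0 w 91.2 F [ 0.1  0.5 -0.2] q6 122.0
->  [0. 0. 0.] -0.0
```

View pics/side21.png

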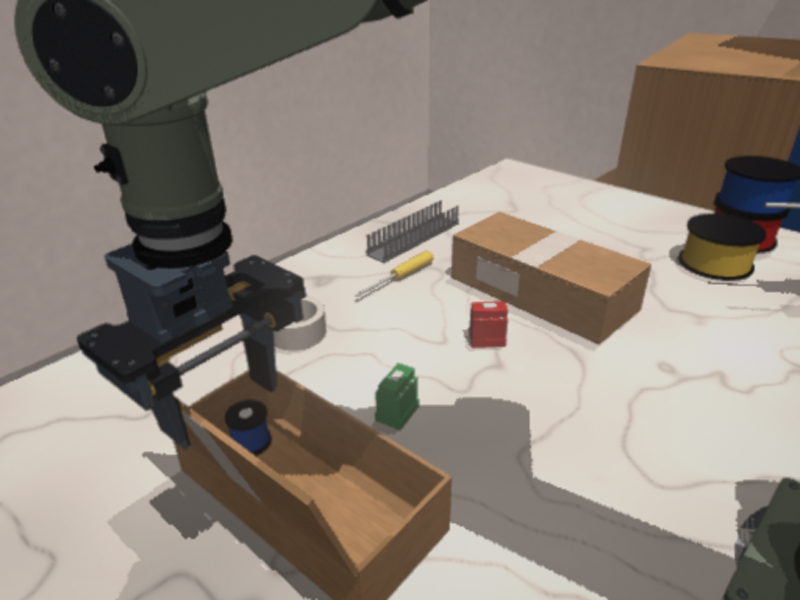

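Call:
arm_command(
  targets=[
    [0.3,0,0,0,0],
    [0.5,0,0,0,0],
    [0.7,0,0,0,0],
    [0.9,0,0,0,0],
    [1,0,0,0,0],
    [1,0,0,0,0],
    [1,0,0,0,0],
    [1,0,0,0,0],
  ],
)

```text
time_s: 31.67
ee_pos: [520.6, 366.5, 178.2]
ee_rot: [179.6, -0.6, 2.2]
force: [-0.2, 1.3, 1.2]
gripper_width: 40.4
```

Call:
arm_command(
  targets=[
    [1,0,0,0,0],
    [1,0,0,0,0],
    [1,0,0,0,0],
    [1,0,0,0,0],
  ],
)

```text
time_s: 32.0
ee_pos: [520.6, 366.4, 178.1]
ee_rot: [179.6, -0.6, 2.2]
force: [0.3, 1.8, 1.2]
gripper_width: 14.3
```

```bash
python3 left.py 20 73 178
```

```text
[520.8 366.5]
pose [520.6 366.4 178.1] [179.6  -0.6   2.2] t 32.0 w 14.3 F [0.3 1.8 1.2] q6 122.0
->  [ 0. -0.  0.] -0.0
```

Call:
arm_command(
  targets=[
    [1,0,0,0,0],
    [1,0,0,0,0],
    [1,0,0,0,0],
    [1,0,0,0,0],
    [1,0,0,0,0],
    [1,0,0,0,0],
  ],
)

```text
time_s: 32.5
ee_pos: [520.6, 366.4, 178.1]
ee_rot: [179.6, -0.6, 2.2]
force: [0.7, 1.2, 1.9]
gripper_width: 6.4
```

```bash
python3 left.py 20 73 178
```

```text
[520.8 366.5]
pose [520.6 366.4 178.1] [179.6  -0.6   2.2] t 32.5 w 6.4 F [0.7 1.2 1.9] q6 122.0
->  [ 0. -0.  0.] -0.0
```

Call:
arm_command(
  targets=[
    [0.85,0,0,0,0],
    [0.7,0,0,0,0],
    [0.6,0,0,0,0],
    [0.5,0,0,0,0],
    [0.5,0,0,0,0],
    [0.5,0,0,0,0],
  ],
)

```text
time_s: 33.0
ee_pos: [520.5, 366.3, 178.0]
ee_rot: [179.6, -0.6, 2.2]
force: [-0.9, 0.2, 0.6]
gripper_width: 43.6
```

Call:
arm_command(
  targets=[
    [0.5,0,0,-0.05,0],
    [0.5,0,0,-0.12,0],
    [0.5,0,0,-0.2,0],
    [0.5,0,0,-0.28,0],
    [0.5,0,0,-0.3,0],
    [0.5,0,0,-0.3,0],
  ],
)

```text
time_s: 33.5
ee_pos: [520.2, 368.2, 332.6]
ee_rot: [179.9, -1.0, 2.2]
force: [-0.1, -0.7, 0.6]
gripper_width: 45.6
```

```bash
python3 left.py 20 -300 330
```

```text
[535.1  -6.2]
pose [520.2 368.2 332.6] [179.9  -1.    2.2] t 33.5 w 45.6 F [-0.1 -0.7  0.6] q6 122.0
->  [0.001 0.749 0.007] -0.001
```

Call:
arm_command(
  targets=[
    [0.5,0,0.07,0,0],
    [0.5,-0.01,0.15,0,0],
    [0.5,-0.02,0.23,0,0],
    [0.5,-0.03,0.31,0,0],
    [0.5,-0.04,0.39,0,0],
    [0.5,-0.05,0.47,0,0],
    [0.5,-0.06,0.53,0,0],
    [0.5,-0.06,0.53,0,0],
  ],
)

```text
time_s: 34.17
ee_pos: [498.5, 97.2, 330.9]
ee_rot: [179.7, -0.8, 1.9]
force: [-0.0, 1.2, -0.0]
gripper_width: 45.8
```

```bash
python3 look.py 22 side top; python3 - <<'E'
import cv2
f=cv2.imread("top22raw.png")[150:310,70:215]
cv2.imwrite("pics/t22c.png",cv2.resize(cv2.convertScaleAbs(f,alpha=1.6),None,fx=3.7,fy=3.7,interpolation=cv2.INTER_CUBIC))
f=cv2.imread("side22raw.png")[210:384,20:320]
cv2.imwrite("pics/s22l.png",cv2.resize(f,None,fx=2.5,fy=2.5,interpolation=cv2.INTER_CUBIC))
f=cv2.imread("side22raw.png")[120:220,270:440]
cv2.imwrite("pics/s22r.png",cv2.resize(f,None,fx=4,fy=4,interpolation=cv2.INTER_CUBIC))
from left import *
for a in (1.45,1.5,1.571,1.64,1.7):
    P=[]
    for t in(0,6):
        o=70-140*np.cos(a)+t*np.sin(a); z=85+140*np.sin(a)+t*np.cos(a)
        P+=[[*L(s,o),z] for s in(155,-155)]
    t=(proj("top",P)-[70,150]+.5)*3.7; s=(proj("side",P)-[20,210]+.5)*2.5
    print(a,"top",t.round(0).tolist(),"side",s.round(0).tolist())
E
```

```text
1.45 top [[206.0, 71.0], [219.0, 517.0], [198.0, 71.0], [211.0, 518.0]] side [[192.0, -23.0], [533.0, 194.0], [184.0, -20.0], [525.0, 200.0]]
1.5 top [[196.0, 71.0], [209.0, 518.0], [188.0, 72.0], [200.0, 519.0]] side [[182.0, -19.0], [524.0, 201.0], [174.0, -16.0], [515.0, 208.0]]
1.571 top [[182.0, 72.0], [195.0, 519.0], [174.0, 72.0], [186.0, 519.0]] side [[168.0, -13.0], [509.0, 212.0], [159.0, -9.0], [501.0, 220.0]]
1.64 top [[169.0, 73.0], [181.0, 520.0], [160.0, 73.0], [172.0, 520.0]] side [[154.0, -6.0], [495.0, 225.0], [145.0, -2.0], [486.0, 233.0]]
1.7 top [[157.0, 74.0], [169.0, 520.0], [149.0, 74.0], [161.0, 520.0]] side [[142.0, 1.0], [483.0, 237.0], [133.0, 6.0], [474.0, 245.0]]
```

View pics/t22c.png

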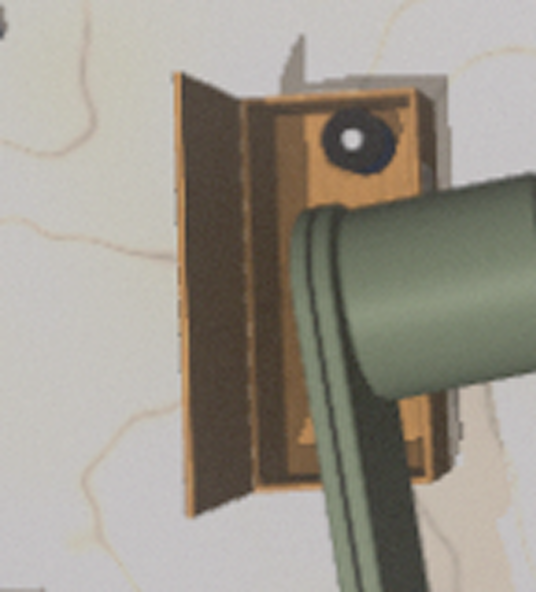

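View pics/s22l.png

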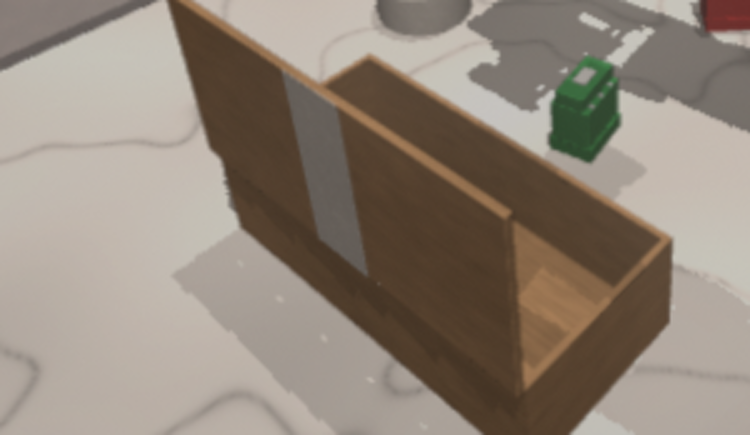

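View pics/s22r.png

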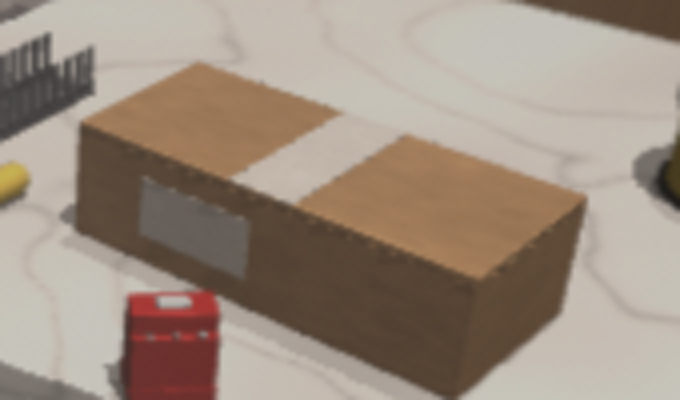

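View pics/top22.png

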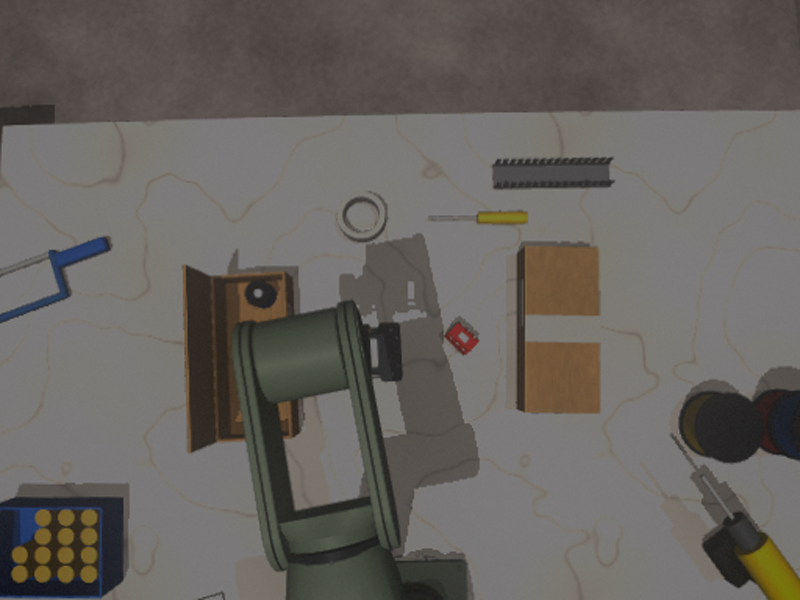

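```bash
python3 -c "
from workcell import env
print(env.state()['force'].round(1), env.job_done())"
```

```text
the job is handed in; nothing more can be done
[ 0.8 -0.  -0.1] None
```

I packed all five loose contactors into the right carton beside the one already there, then folded its flap shut. After that I set the left carton's flap, the one with the spool, straight up, and handed the job in at about 34 s.

- **Contactors:** just before the flap was closed, both views showed all six upright in one row. The contents cannot be seen now that it is shut.
- **Right flap:** it met a firm stop with the fingertips at z = 91.3 mm, where a shut flap's top should be, at about 16 N. The later pictures show it flat on the rim.
- **Left flap:** its edges were within about 2 px of the 1.571 rad prediction on the enlarged pictures (under 1 px in the camera's own), so it stands about vertical.
- **Everything else:** the spool, tape roll, screwdriver and the green and red look-alikes were not touched. The spool stayed in its carton. The last top view hides the green one, but the side view shows it in place.
- **Disturbances:** no contactor was seen to move on its own, and no grip slipped.
- **Small deviations:** the first contactor was let go about 3 mm above the carton floor and the second about 1 mm above it. Both stood upright afterwards. The tool tilted by up to 2° during the work, with no visible effect.

No check failed or disagreed.

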